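# Stack and secure ceramic plates in the plate station

## Robot

A 7-joint arm with a two-finger parallel gripper is mounted at the origin on the work surface. World frame = base frame: x ahead of the robot, y to its left, z up, the work surface at z = 0. Lengths are in m, angles in rad, forces in N, time in s.
With the tool pointing down it reaches from about 0.425 to 0.925 m from the base axis. Payload 6.8 kg.
Tool frame: the origin (TCP) lies at the very end of the fingers, on their centre line; the grasp point (between the pads) lies bot.grip_depth behind it (bot.grip_depth is the distance from the TCP to the grasp point, in m); z points along the fingers, y is the line along which they close (so a half turn about z gives the same grasp; the last joint's range is limited). The gripper opens to 85 mm and grips with 20 to 120 N. Pads are 22 mm wide; open, the fingers measure 114 mm over their backs; the gripper's body (76 mm by 85 mm) begins 54 mm behind the grasp point. The pads swing forward as they close: fully open they stand 13 mm farther back than shut.
Start: joints at [-1.255, 0.477, 0.022, 1.555, -0.011, 1.109, -0.083], TCP at [0.278, 0.615, 0.231] pointing down, gripper open.
Joint ranges: [-2.96, 2.96], [-0.34, 2.1], [-1.41, 1.46], [0.24, 2.44], [-1.37, 4.51], [0.17, 1.92], [-2.96, 2.96]. Speed limits (rad/s): [2.39, 2.39, 3.14, 3.14, 3.14, 3.14, 3.14].

## Interface

Orientations are given as a unit quaternion [w, x, y, z].
In Python, from station import bot gives the robot as it stands.
- The arm moves only by the tool send_rows, never from a script. Its arguments are lists of equal length, an entry for each row: "slide": the shift along the tool's x, y, z in mm, a list of three; "roll": the turn about the tool's z in degrees; "claw": the opening, from 0 (shut) to 1 (fully open). A call has exactly 8 rows; each row is the pose to reach, as a shift and turn from the pose commanded when the call began, along the tool's axes at that moment; what a row does not reach only later rows make up. A row lasts 1/12 s, in which the tool goes at most 41.7 mm and 7.16 degrees, less where a joint would pass 70% of its speed; a pose out of reach is approached as far as the arm can. A call with a gripper value outside its range is refused whole. The fingers move at their own pace and stop on an object; "force" is the grip in N (left out, the last holds). Time passes only in rows, so rows that repeat a pose let the fingers close, or fill a call up. It gives the time, the measured TCP pose, the force, the opening and the grip force at its end, in the units of the state.
- bot.get_obs(): the state, without advancing time (a new reading comes with each control period).
- bot.read_camera(name): name is "scene" or "side" or "wrist"; returns the picture (400x640x3 uint8, red, green, blue); there is no depth.
- bot.camera_model(name): a dict with "camera_matrix" (3x3 intrinsics, pixels), "camera_from_world" (4x4, takes a point from world to camera coordinates). Camera axes: x right, y down, z forward; pixel columns grow to the right and rows downward; lengths in m; the calibration is good to about 2 mm. A picture is of the moment at which its call begins: read the wrist's pose just before it. camera_model takes no time and is no camera call; for the wrist camera it gives the pose at the moment of the call.
- bot.hand_in(): hands the job in; it is judged then, once.
The state is a dict: "t": time; "q": joint angles; "joint_vel": joint speeds; "joint_torque": joint torques, N m; "eef_pos": TCP position; "tool_rot": TCP orientation; "contact_force": force on the tool from outside, world axes, zero at the start; "torque": the same for the moment, N m; "gripper_width": opening from 0.0 (shut) to 1.0 (fully open); "grasp_force": force on a finger pad.
Only numpy, scipy, OpenCV 4.12 (cv2) and the standard library are available. Lean on these libraries where they do the work, as an engineer would, in place of code of your own. Each camera call takes 0.05 s, during which the arm holds its last target. There are 200 camera calls.

## Task

First fold the blue fence of the white plate station up until it stands upright. Then stack all the terracotta ceramic plates lying on the bench on the black pad, tap the stack until its edges line up and it rests squarely against the upright fence, in the middle of the pad, and only then press the orange cover down until it stays shut by itself. Do not knock over the beaker, the jar or the tin.

Things in the scene. Friction and masses are not known exactly. Their poses are not given: they have to be found in the camera images.
- station: Plate station: white block, x -75 to 85, y -90 to 165 mm, 28 mm high (the deck), place and yaw vary. Origin on the bench below the nest centre; its x points from the fence across the nest (away from the robot), y towards the cover's hinge, z up. On the deck: a grey catch, 18 mm high, at x 58, y -57; two grey cheeks, 28 mm high, flank the cover's hinge at x 40 and 76, y 152.
- nest (a point): Centre of the nest, on the deck (28 mm above the bench), axes as the station's; marked by a black pad 62 by 70 mm. A squared stack resting against the upright fence has its plate centres over this point.
- fence (a joint): Angle of the blue fence: stiff panel 92 wide, 55 long, 6 mm thick, hinged at deck height on the robot's side of the nest, axis along station y. 0 = flat towards the robot, 1.571 = upright (inner face 28 mm from the nest centre), more = leaning over the nest, up to 2.4. The stiff hinge (0.15 N m) stays where it is left; no stop at upright. Starts at 0.55 to 1.0.
- fence_hinge (a point): Middle of the fence's hinge axis, at station x -34, y 0, deck height; when upright the fence's outer face lies in this point's vertical plane and the inner face 6 mm further along station +x. Its axes turn with the fence (station's when the fence lies flat).
- fence_edge (a point): Middle of the fence's free edge, 55 mm from the hinge.
- cover (a joint): Angle of the orange cover bar: 205 long, 26 wide, 20 mm thick, hinged on the station's +y side, swinging in the station's y-z plane at x 45 to 71 mm. 0 = shut: lying level beyond the stack from y 150 to -50, top 24 mm above the deck, 17 mm from a squared stack. 1.65 = open, about upright. A spring throws it open from above about 0.3 rad and holds it shut below; 1 to 2 N at the tip move it.
- cover_hinge (a point): Middle of the cover's hinge axis and of its thickness, at station x 58, y 150 mm, 14 mm above the deck.
- cover_tip (a point): Middle of the black press pad on the cover's outer (top) face near its free end, 170 mm from the hinge axis.
- beaker: Glass beaker, 64 mm across, 85 mm high, origin under its centre: not to be knocked over.
- jar: Closed jar, 60 mm across, 90 mm high, origin under its centre: not to be knocked over.
- tin: Aluminium tin, 54 mm across, 60 mm high, origin under its centre: not to be knocked over.
- plate1: Terracotta-coloured porous ceramic plate, 56 by 56 by 8 mm, 60 g, with a pale round patch on top; origin at the centre of its underside, z up, sides along x and y. Three to five such plates lie on the bench.
- plate2: Terracotta-coloured porous ceramic plate, 56 by 56 by 8 mm, 60 g, with a pale round patch on top; origin at the centre of its underside, z up, sides along x and y. Three to five such plates lie on the bench.
- plate3: Terracotta-coloured porous ceramic plate, 56 by 56 by 8 mm, 60 g, with a pale round patch on top; origin at the centre of its underside, z up, sides along x and y. Three to five such plates lie on the bench.
- plate4: Terracotta-coloured porous ceramic plate, 56 by 56 by 8 mm, 60 g, with a pale round patch on top; origin at the centre of its underside, z up, sides along x and y. Three to five such plates lie on the bench.
- plate5: Terracotta-coloured porous ceramic plate, 56 by 56 by 8 mm, 60 g, with a pale round patch on top; origin at the centre of its underside, z up, sides along x and y. Three to five such plates lie on the bench.
Things that resemble listed ones, but are neither listed nor needed, are in the scene too. What is shaped like the plate5 but red or yellow is not meant.

How it is judged:
By the outcome, as a careful person would: the job done as asked, in the order asked, and still so for the second after the job is handed in, with the robot touching nothing.
Of plate1, plate2, plate3, plate4, plate5 only 3 to 5 are there at a start; the rules pass over those that are not, and their reading is None.
At some moment in a run one of plate1, plate2, plate3, plate4, plate5 may be knocked a few centimetres aside while the robot is not near it.
Once in a run the grip may slacken for a moment while it holds something.
It also fails if it takes over 210 s, if anything falls off the work surface, if the arm or the gripper's body presses on something with over 40 N, if the wrist force passes 120 N, or if a joint passes its speed limit or range.

## Working session

There is one attempt and no reset: what is moved stays moved. The work goes in short steps, Python scripts to look and compute and a tool call to move; the robot and the scene stay as the last step left them, time stands still between calls to the robot, and variables do not carry over. Pictures are saved under pics/ and viewed, at most 14 in all, crops included, and the job is handed in when it is done.

Besides the shell and the picture viewer there is one more tool, called as name(argument=value, ...) on one line, values as JSON. send_rows: Moves the arm, as the interface text tells. Its arguments: {"type":"object","properties":{"slide":{"type":"array","items":{"type":"array","items":{"type":"number"}}},"roll":{"type":"array","items":{"type":"number"}},"claw":{"type":"array","items":{"type":"number"}},"force":{"type":"number"}},"required":["slide","roll","claw"]}

```bash
ls; mkdir -p pics
python3 - <<'E'
from station import bot
import cv2,numpy as np
o=bot.get_obs();print(o, bot.grip_depth)
for n in("scene","side"):
    cv2.imwrite(f"pics/{n}0.png",bot.read_camera(n)[:,:,::-1]); m=bot.camera_model(n);print(n,m)
E
```

```text
pics
{'t': 0.0, 'q': array([-1.25512361,  0.47777965,  0.02231775,  1.55646043, -0.01146713,
        1.10930484, -0.08310652]), 'joint_vel': array([ 9.88712682e-04, -5.14841541e-05,  3.11369959e-03, -1.89984693e-04,
       -5.15590858e-04,  1.51826159e-03, -1.13391995e-03]), 'joint_torque': array([-3.98763382e-05, -5.96450937e+01,  1.60707179e+00, -2.81196374e+01,
        1.22513555e-02,  9.20812832e-03,  1.02822770e-05]), 'eef_pos': array([0.27732609, 0.61474243, 0.23033523]), 'tool_rot': array([-1.15605835e-04,  2.10280315e-01,  9.77640710e-01, -9.04786128e-04]), 'contact_force': array([-0.45835278,  0.74055204, -0.38535013]), 'torque': array([-0.03626284,  0.01910851,  0.03042329]), 'grasp_force': 0.0, 'gripper_width': 1.0004120767055398} 0.0187
scene {'camera_matrix': array([[417.13214353,   0.        , 322.96468095],
       [  0.        , 417.13214353, 194.72586895],
       [  0.        ,   0.        ,   1.        ]]), 'camera_from_world': array([[-0.84840631,  0.52933115,  0.00390811,  0.42492206],
       [ 0.40074963,  0.64710575, -0.64857835, -0.13787175],
       [-0.34584169, -0.54869179, -0.76113786,  1.50159983],
       [ 0.        ,  0.        ,  0.        ,  1.        ]])}
side {'camera_matrix': array([[519.7233219 ,   0.        , 319.73296951],
       [  0.        , 519.7233219 , 204.52524571],
       [  0.        ,   0.        ,   1.        ]]), 'camera_from_world': array([[ 0.98010832, -0.19844713, -0.00253309, -0.49675231],
       [-0.14774834, -0.721072  , -0.67692363,  0.14776648],
       [ 0.13250701,  0.66383274, -0.7360489 ,  1.49625297],
       [ 0.        ,  0.        ,  0.        ,  1.        ]])}
```

View pics/scene0.png

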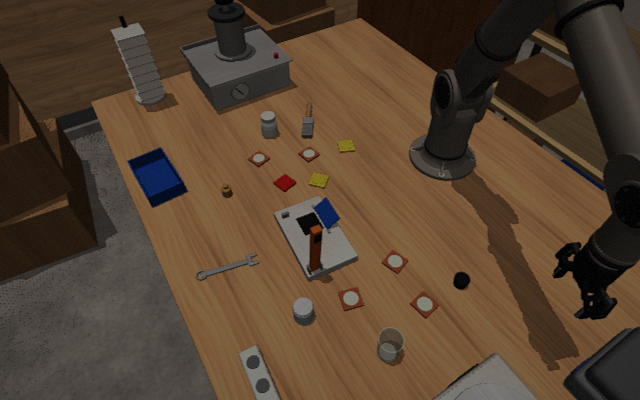

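View pics/side0.png

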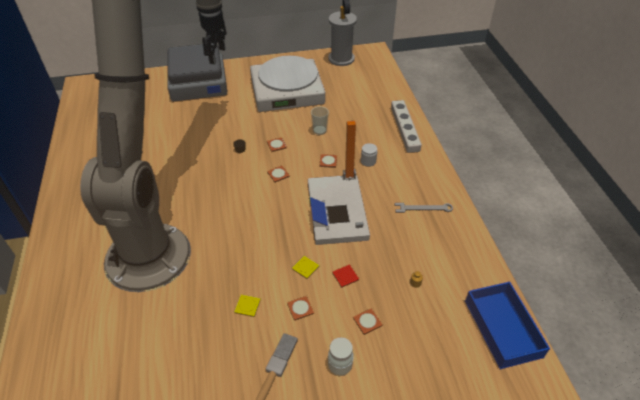

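Both views show five terracotta plates with pale patches. In the scene view they are at (259,158), (309,154), (395,261), (351,298) and (425,304). The lookalikes are red at (285,183) and yellow at (319,180) and (346,146); they have no patch and are not meant. The station is at (315,235) with its cover open; jar, tin and beaker are at (268,125), (303,310) and (390,345).

```bash
cat > h.py <<'E'
from station import bot
import cv2,numpy as np
def cam(n):
    m=bot.camera_model(n); return m["camera_matrix"],m["camera_from_world"]
def proj(P,KT):
    K,T=KT;P=np.atleast_2d(P);c=P@T[:3,:3].T+T[:3,3];u=c@K.T;return u[:,:2]/u[:,2:]
def cast(uv,z,KT):
    K,T=KT;uv=np.atleast_2d(uv).astype(float);R=T[:3,:3];C=-R.T@T[:3,3]
    d=np.c_[uv,np.ones(len(uv))]@np.linalg.inv(K).T@R
    return C+d*((z-C[2])/d[:,2])[:,None]
def hsv(im): return cv2.cvtColor(im,cv2.COLOR_RGB2HSV)
def terra(im):
    h=hsv(im);return cv2.inRange(h,(2,110,60),(14,235,255))
def rects(mask,z,KT,amin):
    out=[]
    for c in cv2.findContours(mask,cv2.RETR_EXTERNAL,cv2.CHAIN_APPROX_NONE)[0]:
        if cv2.contourArea(c)<amin: continue
        c=c[:,0]; P=cast(c,z,KT)[:,:2]*1000
        r=cv2.minAreaRect(P.astype(np.float32)); out.append((c.mean(0).round(),np.round(r[0],1),np.round(r[1],1),round(r[2]%90,1)))
    return out
def tool(p):
    """world point (mm) -> shift in tool axes from measured pose"""
    from scipy.spatial.transform import Rotation as R
    o=bot.get_obs();q=o["tool_rot"];r=R.from_quat([q[1],q[2],q[3],q[0]])
    return r.inv().apply(np.array(p)-o["eef_pos"]*1000),r
E
python3 - <<'E'
from h import *
for n in("scene","side"):
    im=cv2.imread(f"pics/{n}0.png")[:,:,::-1].copy();KT=cam(n)
    print(n,hsv(im)[ {"scene":(290,270),"side":(152,167)}[n][0], {"scene":342,"side":269}[n]])
    for r in rects(terra(im),.008,KT,60):print(*r)
    print('pad'); m=cv2.inRange(hsv(im),(0,0,0),(179,255,45))
    for r in rects(m,.028,KT,80):
        if 200<r[0][0]<400 and 130<r[0][1]<330: print(*r)
    print('white'); m=cv2.inRange(hsv(im),(0,0,110),(179,50,255))
    for r in rects(m,.028,KT,800): print(*r)
    print('blue'); m=cv2.inRange(hsv(im),(100,150,60),(130,255,255))
    for r in rects(m,.028,KT,80): print(*r)
w=cam("wrist");T=w[1];C=-T[:3,:3].T@T[:3,3];print(w[0],T[:3,:3],C,bot.get_obs()["eef_pos"])
E
```

```text
scene [ 13 145  97]
[436. 339.] [469.2 494.1] [ 13.2 166.2] 4.0
[195. 333.] [987.6 153.3] [ 29.7 248.4] 4.8
[624. 299.] [-36.5 689.6] [112.5  62.8] 86.4
[191. 288.] [949.1  36.1] [ 15.3 108.8] 2.1
[409. 318.] [494.5 398.4] [277.5  19.3] 89.6
[253. 333.] [863.  231.8] [ 80.9 424.4] 1.3
[363. 272.] [516.2 243.7] [92.2 25.8] 89.9
[316. 229.] [552.8  41. ] [27.2 33.5] 84.6
[ 41. 210.] [1248.3 -484.7] [ 38.9 143. ] 85.6
[144. 215.] [ 983.7 -294.6] [ 29.5 221.5] 1.7
[198. 233.] [ 866.9 -148.8] [ 93.3 325. ] 1.9
[112. 135.] [ 979.1 -731. ] [ 39.2 280.9] 2.7
[ 49. 122.] [1171.1 -928. ] [183.6  62.2] 85.3
[548. 178.] [-235.2  201.9] [613.1 222.4] 87.8
[ 24. 124.] [1234.4 -992. ] [257.3  54.5] 84.2
[111. 107.] [ 939.3 -890.9] [ 37.9 174.5] 1.2
[369. 241.] [ 400.5 -142.2] [ 893.9 1846.7] 7.9
[366.  84.] [ -19.8 -551.7] [865.9 141.9] 90.0
[387.  56.] [-228.6 -653.2] [223.9 893.5] 0.0
[283.  16.] [  -66.4 -1314.8] [416.9 385.5] 1.5
pad
[310. 223.] [565.6  25.2] [69.8 59.5] 84.6
white
[484. 387.] [448.2 625.9] [ 96.8 219.1] 58.1
[259. 375.] [895.5 342.5] [140.7  44.6] 86.0
[334. 247.] [552.6 126.5
[... 429 characters left out ...]
60.4 65.9] 9.4
[350. 149.] [682.3 334.7] [299.6  33.2] 75.6
pad
white
[338. 209.] [571.6  57.5] [256.5 158.1] 84.4
[286.  79.] [525. 779.] [293.3 262.8] 89.5
[533. 216.] [1190.    98.3] [1524.   409.2] 89.8
[441.  16.] [1318.7 1089.5] [351.2 519.4] 78.3
[62. 33.] [-365.6 1344.2] [305.1 816. ] 19.6
blue
[515. 327.] [ 909.8 -419.8] [119.3 211.4] 2.8
[[351.12033581   0.         317.8208202 ]
 [  0.         351.12033581 199.34234408]
 [  0.           0.           1.        ]] [[ 4.10443598e-01  9.11885642e-01 -7.93567024e-04]
 [ 8.65516799e-01 -3.89298515e-01  3.15162397e-01]
 [ 2.87083130e-01 -1.30043233e-01 -9.49037425e-01]] [0.20418468 0.64851545 0.37311724] [0.27736292 0.61478675 0.23043285]
```

send_rows(slide=[[-20,-22,0],[-45,-50,0],[-70,-78,0],[-95,-106,0],[-120,-134,0],[-145,-162,0],[-170,-190,0],[-195,-218,0]], roll=[0,0,0,0,0,0,0,0], claw=[0,0,0,0,0,0,0,0])

```text
t: 0.77
eef_pos: [0.3657, 0.3344, 0.2311]
tool_rot: [-0.0, 0.21, 0.978, -0.0]
contact_force: [1.6, -0.8, 0.1]
gripper_width: 0.002
grasp_force: 0.0
```

send_rows(slide=[[-25,-28,0],[-50,-56,0],[-80,-90,0],[-107,-120,0],[-135,-150,0],[-162,-180,0],[-190,-212,0],[-210,-235,0]], roll=[0,-4,-8,-12,-15,-18,-19,-19], claw=[0,0,0,0,0,0,0,0])

```text
t: 1.43
eef_pos: [0.4606, 0.0322, 0.2314]
tool_rot: [0.0, 0.047, 0.999, -0.0]
contact_force: [1.1, 0.4, -0.2]
gripper_width: 0.004
grasp_force: 0.0
```

Run:
```python
from h import *
o=bot.get_obs();print(o["t"],o["eef_pos"],o["tool_rot"],o["contact_force"])
KT=cam("wrist");im=bot.read_camera("wrist");np.savez("pics/w1.npz",im=im,K=KT[0],T=KT[1])
cv2.imwrite("pics/w1.png",im[:,:,::-1])
for r in rects(cv2.inRange(hsv(im),(0,0,0),(179,255,45)),.028,KT,300):print(*r)
```

```text
1.4333 [0.46063226 0.03220672 0.23136245] [ 1.45346892e-04  4.67838181e-02  9.98905004e-01 -2.16666808e-04] [ 1.06402965  0.36329753 -0.20043707]
[511. 346.] [703.6 244.8] [46.  25.4] 32.4
[319. 351.] [649.9  15.3] [635.2 227.9] 84.7
```

View pics/w1.png

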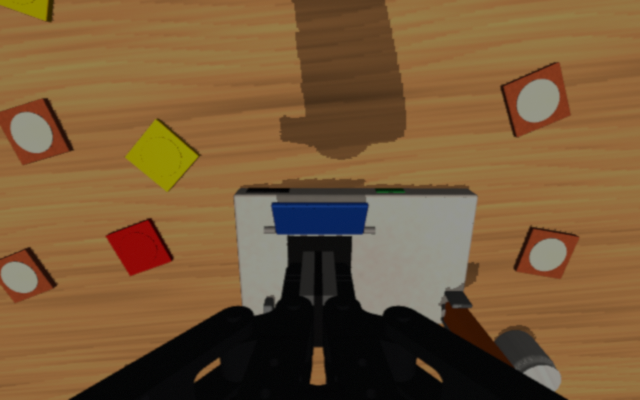

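The wrist view shows the station from above: deck near edge at row ~194 (columns 237 to 475), hinge rods at row ~230 (columns 265 to 375), blue fence at (320,218), and two plates on each side.

Run:
```python
from h import *
d=np.load("pics/w1.npz");im=d["im"];KT=(d["K"],d["T"])
g=hsv(im)
print(g[185:204,300],g[210,228:246,2],g[210,465:482,2])
m=cv2.inRange(g,(0,0,110),(179,60,255))
L=[];Rr=[];N=[]
for r in range(205,285,5):
    w=np.where(m[r,200:300])[0];L.append((200+w[0]-.5,r))
    w=np.where(m[r,400:490])[0];Rr.append((400+w[-1]+.5,r))
for c in range(245,470,5):
    w=np.where(m[185:240,c])[0]
    if len(w):N.append((c,185+w[0]-.5))
for n,p in(("L",L),("R",Rr),("N",N)):
    P=cast(p,.028,KT)[:,:2]*1000; f=cv2.fitLine(P.astype(np.float32),cv2.DIST_HUBER,0,.01,.01).ravel()
    print(n,f.round(4),np.degrees(np.arctan2(f[1],f[0]))%180, np.array(p)[[0,-1]])
b=cv2.inRange(g,(100,150,40),(130,255,255))
c=max(cv2.findContours(b,0,1)[0],key=cv2.contourArea)[:,0];print(c.min(0),c.max(0),cv2.approxPolyDP(c,4,True)[:,0].tolist())
```

```text
[[ 14 157  96]
 [ 14 157  94]
 [ 15 144  83]
 [ 15  99  62]
 [ 13  46  50]
 [ 17  37  48]
 [ 13  37  48]
 [ 13  36  49]
 [ 17  35  51]
 [ 15  32  63]
 [ 16  35  80]
 [ 18  34  89]
 [ 16  35  94]
 [ 18  32  95]
 [ 18  32  95]
 [ 16  36  93]
 [ 15  19  80]
 [113  71  65]
 [111 190  71]] [149 149 149 149 149 144 131 130 141 148 149 150 149 148 149 149 149 149] [150 150 150 150 149 150 150 149 148 146 142 145 148 149 149 149 149]
L [ 9.957000e-01 -9.260000e-02  5.295738e+02 -6.131000e+01] 174.68407 [[234.5 205. ]
 [240.5 280. ]]
R [ 9.957000e-01 -9.260000e-02  5.618916e+02  1.889026e+02] 174.68515 [[475.5 205. ]
 [464.5 280. ]]
N [9.340000e-02 9.956000e-01 4.980940e+02 1.176582e+02] 84.64359 [[245.  194.5]
 [465.  194.5]]
[272 203] [367 233] [[272, 204], [278, 233], [361, 233], [367, 206]]
```

send_rows(slide=[[0,2,35],[0,2,75],[0,2,115],[0,2,150],[0,2,175],[0,2,190],[0,2,196],[0,2,196]], roll=[0,0,0,0,0,0,0,0], claw=[0,0,0,0,0,0,0,0])

```text
t: 2.15
eef_pos: [0.4596, 0.0378, 0.0341]
tool_rot: [-0.001, 0.046, 0.999, -0.0]
contact_force: [0.6, -0.5, -0.6]
gripper_width: -0.004
grasp_force: 0.0
```

send_rows(slide=[[-6,0,0],[-12,0,0],[-18,0,0],[-24,0,0],[-30,0,0],[-36,0,0],[-41,0,0],[-41,0,0]], roll=[0,0,0,0,0,0,0,0], claw=[0,0,0,0,0,0,0,0])

```text
t: 2.82
eef_pos: [0.474, 0.0364, 0.0319]
tool_rot: [-0.027, 0.044, 0.999, 0.0]
contact_force: [-62.8, 11.0, 46.3]
gripper_width: 0.004
grasp_force: 33.5
```

Run:
```python
from h import *
o=bot.get_obs();print(o["t"],o["eef_pos"],o["contact_force"])
for n in("scene","side"):
    im=bot.read_camera(n);KT=cam(n)
    u=proj([[.5647,.0243,.05]],KT)[0].astype(int)
    c=im[u[1]-75:u[1]+75,u[0]-75:u[0]+75][:,:,::-1];cv2.imwrite(f"pics/{n}1.png",im[:,:,::-1]);print(u)
    globals()[n]=cv2.resize(c,(400,400),interpolation=cv2.INTER_CUBIC)
cv2.imwrite("pics/c1.png",np.hstack([scene,side]))
```

```text
2.8167 [0.47399628 0.03642205 0.03188461] [-62.77179453  11.00468858  46.3481061 ]
[309 218]
[337 208]
```

View pics/c1.png

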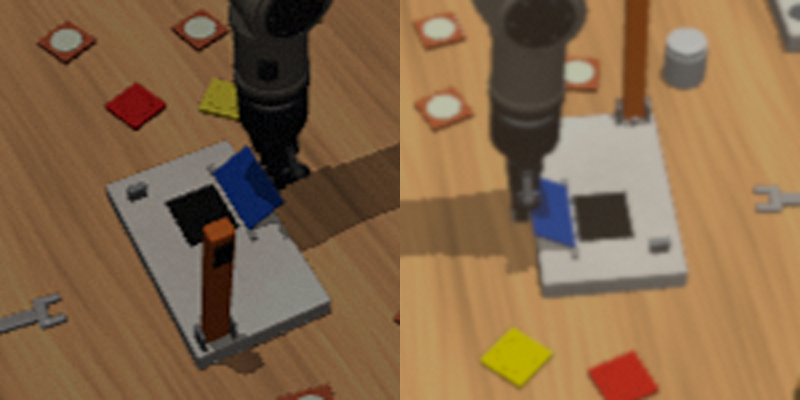

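The push jammed on the fence edge, since friction at this flat angle nearly cancels the turning moment. I'll back off, measure the fence angle, and then follow the edge's arc upward.

send_rows(slide=[[10,0,0],[20,0,0],[30,0,0],[41,0,0],[41,0,0],[41,0,0],[41,0,0],[41,0,0]], roll=[0,0,0,0,0,0,0,0], claw=[0,0,0,0,0,0,0,0])

```text
t: 3.58
eef_pos: [0.4621, 0.0378, 0.0356]
tool_rot: [0.001, 0.046, 0.999, 0.0]
contact_force: [-0.2, 0.3, 0.2]
gripper_width: 0.004
grasp_force: 0.0
```

```bash
cat >> h.py <<'E'
O=np.array([564.7,24.3,0]);yaw=np.radians(-5.33)
ex=np.array([np.cos(yaw),np.sin(yaw),0]);ey=np.array([-np.sin(yaw),np.cos(yaw),0]);ez=np.array([0,0,1.])
S=np.stack([ex,ey,ez]) # world->station rows
def st(p): return S@(np.asarray(p,float)-O)
def wo(s): return O+np.asarray(s,float)@S
def ray_st(uv,KT,y):
    """station (x,z) line of pixel ray at station plane y"""
    K,T=KT;R=T[:3,:3];C=-R.T@T[:3,3]*1000;d=R.T@np.linalg.inv(K)@np.array([*uv,1.])
    c=st(C);d=S@d;t=(y-c[1])/d[1];return c+t*d
E
python3 - <<'E'
from h import *
from scipy.optimize import least_squares
o=bot.get_obs();print(o["t"],st(o["eef_pos"]*1000),o["contact_force"])
d=np.load("pics/w1.npz");KT=(d["K"],d["T"])
# projected fence corners for a few angles, inner & outer face edges, vs seen rows 204 (edge), 233 (hinge side)
def corners(th):
    s=[]
    for n in(0,6):
        for y in(-46,46): s.append([-34-55*np.cos(th)+n*np.sin(th),y,28+55*np.sin(th)+n*np.cos(th)])
    return np.array([wo(p) for p in s])/1000
for th in(.5,.55,.6,.65,.7,.75,.8,.9,1):print(th,proj(corners(th),KT).round(1).tolist())
for n in("side",):
    im=bot.read_camera(n);KT=cam(n)
    m=cv2.inRange(hsv(im),(105,120,30),(130,255,255));m[:,400:]=0;m[:150]=0;m[:,:280]=0
    c=max(cv2.findContours(m,0,1)[0],key=cv2.contourArea);print(cv2.approxPolyDP(c,2,True)[:,0].tolist())
    for th in(.5,.55,.6,.65,.7,.75,.8,.9,1):print(th,proj(corners(th),KT).round(1).tolist())
E
```

```text
3.5833 [-103.42937603    3.9249605    35.6234827 ] [-0.18402202  0.25196056  0.17929198]
0.5 [[271.1, 195.7], [367.3, 195.7], [270.5, 200.3], [367.9, 200.3]]
0.55 [[270.8, 197.8], [367.6, 197.8], [270.3, 202.7], [368.2, 202.7]]
0.6 [[270.6, 200.1], [367.8, 200.1], [270.1, 205.2], [368.4, 205.2]]
0.65 [[270.3, 202.4], [368.1, 202.5], [269.9, 207.8], [368.6, 207.8]]
0.7 [[270.1, 204.9], [368.3, 204.9], [269.7, 210.5], [368.8, 210.5]]
0.75 [[269.9, 207.5], [368.5, 207.5], [269.5, 213.3], [369.0, 213.3]]
0.8 [[269.7, 210.2], [368.7, 210.2], [269.4, 216.1], [369.1, 216.1]]
0.9 [[269.4, 215.7], [369.0, 215.7], [269.1, 222.0], [369.4, 222.0]]
1 [[269.2, 221.5], [369.3, 221.5], [269.0, 228.0], [369.5, 228.0]]
[[311, 199], [313, 219], [326, 224], [323, 203]]
0.5 [[311.1, 221.8], [308.2, 198.9], [312.0, 220.6], [309.1, 197.6]]
0.55 [[311.5, 221.2], [308.6, 198.3], [312.6, 220.0], [309.6, 197.1]]
0.6 [[312.0, 220.7], [309.1, 197.7], [313.2, 219.5], [310.2, 196.5]]
0.65 [[312.6, 220.1], [309.6, 197.2], [313.8, 218.9], [310.8, 196.0]]
0.7 [[313.2, 219.6], [310.2, 196.7], [314.5, 218.4], [311.4, 195.5]]
0.75 [[313.8, 219.1], [310.8, 196.1], [315.2, 218.0], [312.1, 195.0]]
0.8 [[314.4, 218.6], [311.4, 195.6], [315.9, 217.5], [312.8, 194.6]]
0.9 [[315.9, 217.6], [312.7, 194.7], [317.5, 216.6], [314.3, 193.7]]
1 [[317.4, 216.8], [314.2, 193.8], [319.1, 215.9], [315.9, 193.0]]
```

send_rows(slide=[[-9,0,0],[-12,0,-3],[-15,0,-7],[-18,0,-10],[-22,0,-14],[-26,0,-17],[-30,0,-19],[-34,0,-21]], roll=[0,0,0,0,0,0,0,0], claw=[0,0,0,0,0,0,0,0])

```text
t: 4.3
eef_pos: [0.4933, 0.0346, 0.0566]
tool_rot: [-0.002, 0.046, 0.999, 0.0]
contact_force: [-7.0, 0.8, 5.3]
gripper_width: 0.001
grasp_force: 3.3
```

```bash
cat > fence.py <<'E'
from h import *
o=bot.get_obs();print(o["t"],st(o["eef_pos"]*1000),o["contact_force"])
KT=cam("side");im=bot.read_camera("side")
m=cv2.inRange(hsv(im),(105,120,30),(130,255,255));m[:,400:]=0;m[:150]=0;m[:,:280]=0
c=max(cv2.findContours(m,0,1)[0],key=cv2.contourArea);print(cv2.approxPolyDP(c,2,True)[:,0].tolist())
for th in(1,1.2,1.4,1.5,1.571,1.65,1.7):
    s=[[-34-r*np.cos(th)+n*np.sin(th),y,28+r*np.sin(th)+n*np.cos(th)] for r in(55,5) for n in(0,6) for y in(-46,46)]
    print(th,proj([wo(p)/1000 for p in s],KT).round(1).tolist())
E
python3 fence.py
```

```text
4.3 [-72.06254331   3.66407019  56.64579913] [-6.9621048   0.82004998  5.2575279 ]
[[321, 201], [319, 212], [326, 221]]
1 [[317.4, 216.8], [314.2, 193.8], [319.1, 215.9], [315.9, 193.0], [326.6, 225.5], [323.1, 202.7], [328.3, 224.6], [324.8, 201.8]]
1.2 [[320.8, 215.4], [317.5, 192.4], [322.7, 214.7], [319.3, 191.8], [326.9, 225.3], [323.4, 202.5], [328.8, 224.7], [325.2, 201.9]]
1.4 [[324.4, 214.4], [321.0, 191.5], [326.5, 214.0], [322.9, 191.1], [327.2, 225.2], [323.7, 202.5], [329.2, 224.9], [325.7, 202.1]]
1.5 [[326.3, 214.1], [322.8, 191.2], [328.4, 213.8], [324.8, 190.9], [327.4, 225.2], [323.9, 202.4], [329.4, 225.0], [325.8, 202.2]]
1.571 [[327.7, 213.9], [324.1, 191.1], [329.7, 213.8], [326.1, 190.9], [327.5, 225.2], [324.0, 202.4], [329.5, 225.0], [326.0, 202.3]]
1.65 [[329.2, 213.8], [325.5, 191.0], [331.2, 213.8], [327.5, 190.9], [327.6, 225.2], [324.1, 202.4], [329.7, 225.1], [326.1, 202.4]]
1.7 [[330.1, 213.8], [326.4, 191.0], [332.2, 213.8], [328.4, 191.0], [327.7, 225.2], [324.2, 202.4], [329.7, 225.2], [326.1, 202.4]]
```

send_rows(slide=[[-4,0,-1],[-8,0,-1],[-12,0,-1],[-16,0,-1],[-19,0,0],[-22,0,0],[-23,0,0],[-23,0,0]], roll=[0,0,0,0,0,0,0,0], claw=[0,0,0,0,0,0,0,0])

```text
t: 5.02
eef_pos: [0.5182, 0.0325, 0.0563]
tool_rot: [0.001, 0.046, 0.999, 0.0]
contact_force: [-0.1, -0.6, 0.6]
gripper_width: 0.002
grasp_force: 0.4
```

```bash
python3 fence.py | head -3
python3 - <<'E'
from h import *
im=bot.read_camera("side")[170:240,290:370];a=cv2.resize(im,(400,350),interpolation=cv2.INTER_CUBIC)
im=bot.read_camera("scene")[180:250,270:350];b=cv2.resize(im,(400,350),interpolation=cv2.INTER_CUBIC)
cv2.imwrite("pics/c2.png",np.hstack([b,a])[:,:,::-1])
E
```

```text
5.0167 [-47.01451638   3.8885548   56.34059336] [-0.08090672 -0.60401488  0.61554506]
[[327, 207], [328, 214]]
1 [[317.4, 216.8], [314.2, 193.8], [319.1, 215.9], [315.9, 193.0], [326.6, 225.5], [323.1, 202.7], [328.3, 224.6], [324.8, 201.8]]
```

View pics/c2.png

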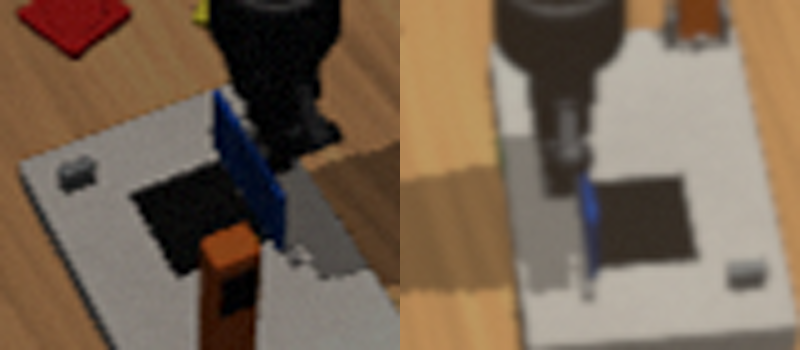

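The fence looks almost upright. I'll measure it precisely from the earlier wrist viewpoint.

send_rows(slide=[[20,0,0],[45,0,-20],[57,0,-55],[57,0,-95],[57,0,-135],[57,0,-165],[57,0,-175],[57,0,-175]], roll=[0,0,0,0,0,0,0,0], claw=[0,0,0,0,0,0,0,0])

```text
t: 5.83
eef_pos: [0.4628, 0.0383, 0.2342]
tool_rot: [0.003, 0.046, 0.999, 0.001]
contact_force: [1.1, -0.3, 0.3]
gripper_width: 0.004
grasp_force: 0.0
```

```bash
cat > fw.py <<'E'
from h import *
o=bot.get_obs();print(o["t"],st(o["eef_pos"]*1000))
KT=cam("wrist");im=bot.read_camera("wrist")
m=cv2.inRange(hsv(im),(105,120,30),(130,255,255));c=max(cv2.findContours(m,0,1)[0],key=cv2.contourArea);print(cv2.boundingRect(c),cv2.approxPolyDP(c,2,True)[:,0].tolist())
for th in(1.4,1.45,1.5,1.571,1.65,1.7):
    s=[[-34-r*np.cos(th)+n*np.sin(th),y,28+r*np.sin(th)+n*np.cos(th)] for r in(55,3) for n in(0,6) for y in(-46,46)]
    print(th,proj([wo(p)/1000 for p in s],KT).round(1).tolist())
c=cv2.boundingRect(c);cv2.imwrite("pics/fw.png",cv2.resize(im[180:260,240:400,::-1],(640,320),interpolation=cv2.INTER_CUBIC))
for r in rects(terra(im),.008,KT,400):print(*r)
E
python3 fw.py
```

```text
5.8333 [-102.75007868    4.44493435  234.22738873]
(264, 230, 97, 26) [[264, 253], [301, 255], [304, 251], [332, 251], [334, 255], [360, 253], [353, 230], [272, 230]]
1.4 [[261.9, 241.3], [361.7, 241.3], [262.0, 247.6], [361.5, 247.6], [269.4, 228.0], [355.5, 228.0], [269.5, 233.5], [355.4, 233.5]]
1.45 [[262.0, 244.2], [361.6, 244.2], [262.2, 250.4], [361.4, 250.4], [269.4, 228.1], [355.5, 228.1], [269.5, 233.5], [355.3, 233.5]]
1.5 [[262.1, 247.0], [361.5, 247.0], [262.3, 253.0], [361.3, 253.0], [269.4, 228.3], [355.5, 228.3], [269.6, 233.6], [355.3, 233.6]]
1.571 [[262.3, 250.9], [361.3, 250.9], [262.6, 256.7], [361.1, 256.6], [269.4, 228.5], [355.5, 228.5], [269.6, 233.6], [355.3, 233.6]]
1.65 [[262.5, 255.0], [361.1, 255.0], [262.9, 260.4], [360.8, 260.4], [269.4, 228.7], [355.4, 228.7], [269.7, 233.6], [355.2, 233.6]]
1.7 [[262.7, 257.5], [361.0, 257.4], [263.1, 262.7], [360.6, 262.7], [269.4, 228.8], [355.4, 228.8], [269.7, 233.6], [355.2, 233.6]]
[ 24. 275.] [ 565.6 -329.3] [60.9 70.5] 17.9
[534. 253.] [592.2 284.1] [71.7 66.5] 76.4
[136. 249.] [ 544.7 -181.7] [71.2 69.4] 11.4
[ 31. 130.] [ 402.4 -258.2] [58.3 71.6] 9.3
[527.  96.] [418.4 256.3] [63.7 67.4] 18.6
[339.  57.] [383.6  71.2] [131.9 143.8] 81.3
```

View pics/fw.png

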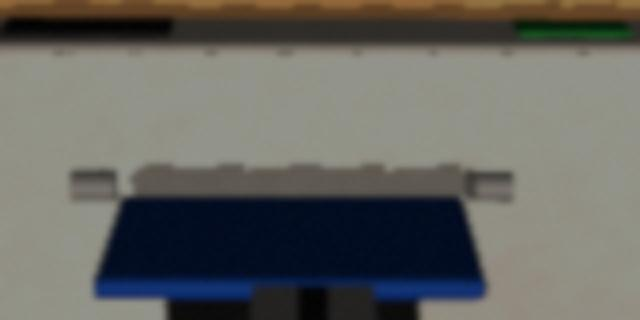

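send_rows(slide=[[-15,0,20],[-30,0,55],[-33,0,95],[-33,0,135],[-33,0,165],[-33,0,180],[-33,0,185],[-33,0,185]], roll=[0,0,0,0,0,0,0,0], claw=[0,0,0,0,0,0,0,0])

```text
t: 6.55
eef_pos: [0.4913, 0.0341, 0.0438]
tool_rot: [-0.003, 0.046, 0.999, -0.001]
contact_force: [0.6, 0.3, -0.5]
gripper_width: -0.001
grasp_force: 0.0
```

send_rows(slide=[[-8,0,0],[-16,0,0],[-20,0,0],[-23,0,0],[-24,0,0],[-25,0,0],[-25,0,0],[-25,0,0]], roll=[0,0,0,0,0,0,0,0], claw=[0,0,0,0,0,0,0,0])

```text
t: 7.22
eef_pos: [0.5184, 0.0325, 0.0464]
tool_rot: [0.0, 0.046, 0.999, 0.0]
contact_force: [-0.2, 0.2, 0.3]
gripper_width: -0.001
grasp_force: 0.0
```

```bash
python3 -c "
from h import *
o=bot.get_obs();print(st(o['eef_pos']*1000),o['contact_force'],o['tool_rot'])"
```

```text
[-46.82204094   3.8808558   46.44972574] [-0.19372701  0.22005734  0.31899257] [2.10550516e-04 4.60601125e-02 9.98938645e-01 6.95451223e-05]
```

send_rows(slide=[[-1,0,0],[-1,0,0],[-2,0,0],[-2,0,0],[-2,0,0],[-2,0,0],[-2,0,0],[-2,0,0]], roll=[0,0,0,0,0,0,0,0], claw=[0,0,0,0,0,0,0,0])

```text
t: 7.88
eef_pos: [0.5196, 0.0323, 0.0461]
tool_rot: [-0.001, 0.046, 0.999, -0.0]
contact_force: [-5.8, 0.5, 3.5]
gripper_width: 0.003
grasp_force: 2.6
```

send_rows(slide=[[20,0,0],[45,0,-20],[57,0,-55],[57,0,-95],[57,0,-135],[57,0,-165],[57,0,-185],[57,0,-185]], roll=[0,0,0,0,0,0,0,0], claw=[0,0,0,0,0,0,0,0])

```text
t: 8.55
eef_pos: [0.4676, 0.038, 0.2362]
tool_rot: [0.005, 0.046, 0.999, 0.002]
contact_force: [1.0, -0.1, -0.2]
gripper_width: -0.001
grasp_force: 0.0
```

```bash
cat >> fw.py <<'E'
print("---");v=hsv(im)[222:264,[275,285,345,352]];
for k in range(42): print(222+k,v[k,:,0],v[k,:,2])
E
python3 fw.py
```

```text
8.55 [-97.94885294   4.58277806 236.24963442]
(264, 225, 96, 26) [[264, 245], [266, 249], [359, 248], [353, 225], [271, 225]]
1.4 [[261.6, 235.0], [361.3, 234.9], [261.8, 241.3], [361.1, 241.2], [269.1, 222.4], [355.1, 222.3], [269.2, 227.8], [355.0, 227.7]]
1.45 [[261.7, 237.9], [361.2, 237.8], [261.9, 244.1], [361.0, 243.9], [269.1, 222.5], [355.1, 222.4], [269.2, 227.9], [355.0, 227.8]]
1.5 [[261.8, 240.7], [361.1, 240.6], [262.1, 246.7], [360.9, 246.6], [269.1, 222.6], [355.1, 222.6], [269.3, 227.9], [354.9, 227.9]]
1.571 [[262.0, 244.6], [360.9, 244.5], [262.3, 250.4], [360.7, 250.2], [269.1, 222.8], [355.1, 222.7], [269.3, 228.0], [354.9, 227.9]]
1.65 [[262.3, 248.7], [360.7, 248.6], [262.6, 254.2], [360.4, 254.0], [269.1, 223.0], [355.1, 222.9], [269.4, 228.0], [354.8, 227.9]]
1.7 [[262.4, 251.2], [360.6, 251.0], [262.9, 256.4], [360.2, 256.3], [269.1, 223.1], [355.1, 223.1], [269.4, 228.0], [354.8, 227.9]]
[ 24. 269.] [ 565.2 -327.4] [61.8 72.8] 16.9
[535. 243.] [591.1 283.9] [71.2 65.1] 74.8
[134. 241.] [ 542.9 -181.3] [64.5 67. ] 13.4
[ 32. 123.] [ 402.4 -256.3] [58.6 66.6]
[... 929 characters left out ...]
0 109 110 110] [75 81 81 81]
246 [110 110 110 110] [ 95 105 106 105]
247 [110 110 110 110] [115 117 118 118]
248 [110 110 111 111] [114 111 114 114]
249 [112 110 113 112] [113  88 106 111]
250 [105 112 114 116] [124  45 107 118]
251 [ 35 108  20  18] [142  15 127 140]
252 [33 30 19 19] [148  13 139 147]
253 [33 30 19 20] [148  12 141 147]
254 [33 30 19 20] [148  10 141 147]
255 [33  0 18 24] [149  11 141 147]
256 [33 30 17 25] [148  12 137 147]
257 [33 30 19 25] [148  12 129 147]
258 [33 30 20 25] [148  11 130 146]
259 [33 30 21 24] [148  12 138 146]
260 [33  0 21 21] [147  14 141 147]
261 [33  0 21 19] [148  12 137 147]
262 [33  0 23 19] [148  12 115 147]
263 [33 15 20 17] [148  13  75 146]
```

The fence is upright to within about 0.02 rad. Next is a helper for planned moves.

```bash
cat > plan.py <<'E'
import sys;from h import *
def shifts(poses):
    """poses: (x,y,z,heading of tool y) world mm/deg -> shift, roll from each to the next"""
    for a,b in zip(poses,poses[1:]):
        d=np.array(b[:3])-a[:3];h=np.radians(a[3]);y=np.array([np.cos(h),np.sin(h),0]);x=np.array([-y[1],y[0],0])
        r=-(b[3]-a[3]);print(np.round(b,1),"shift",np.round([d@x,d@y,-d[2]],1),"roll",round(r,1),"len",round(np.linalg.norm(d)))
def S_(x,y,z,h=84.7): return (*wo([x,y,z]),h)
E
python3 - <<'E'
from plan import *
KT=cam("side")
for n,uv in(("beaker",(319,130)),("tin",(369,161)),("jar",(341,368)),("yel",(306,267)),("yel2",(248,305))):print(n,cast([uv],0,KT)[0][:2]*1000)
c=S_(-101.8,3.9,231.4)
n0=S_(3,0,150)
for nm,p in dict(B=(418.5,255.5,107),A=(592.5,283.5,76.5),E=(433,402,99.4),C=(402,-259,100),D=(565,-332,107)).items():
    print(nm);x,y,h=p
    if nm=="B":shifts([c,(x,y,60,h)])
    shifts([n0,(x,y,150,h),n0])
E
```

```text
beaker [596.49891855 456.19195431]
tin [730.34503444 260.37001819]
jar [ 469.94062076 -442.94906927]
yel [ 440.8916346  -130.18141149]
yel2 [ 267.04813112 -221.08526638]
B
[418.5 255.5  60.  107. ] shift [ 65.1 212.8 171.4] roll -22.3 len 281
[418.5 255.5 150.  107. ] shift [169.9 216.7  -0. ] roll -22.3 len 275
[567.7  24.  150.   84.7] shift [ -75. -265.   -0.] roll 22.3 len 275
A
[592.5 283.5 150.   76.5] shift [ -0.7 260.7  -0. ] roll 8.2 len 261
[567.7  24.  150.   84.7] shift [ -36.4 -258.1   -0. ] roll -8.2 len 261
E
[433.  402.  150.   99.4] shift [169.  363.9  -0. ] roll -14.7 len 401
[567.7  24.  150.   84.7] shift [ -71.1 -394.9   -0. ] roll 14.7 len 401
C
[ 402 -259  150  100] shift [ 138.8 -297.1   -0. ] roll -15.3 len 328
[567.7  24.  150.   84.7] shift [-212.3  250.    -0. ] roll 15.3 len 328
D
[ 565 -332  150  107] shift [ -30.2 -354.7   -0. ] roll -22.3 len 356
[567.7  24.  150.   84.7] shift [-106.7  339.7   -0. ] roll 22.3 len 356
```

send_rows(slide=[[8,27,10],[18,60,30],[29,95,60],[40,130,95],[51,165,130],[60,195,155],[65,213,171],[65,213,171]], roll=[-3,-7,-11,-15,-19,-22,-22,-22], claw=[1,1,1,1,1,1,1,1], force=40)

```text
t: 9.27
eef_pos: [0.4146, 0.26, 0.0552]
tool_rot: [-0.003, -0.149, 0.989, -0.0]
contact_force: [-0.5, 0.2, -0.1]
gripper_width: 1.002
grasp_force: 0.0
```

Run:
```python
from h import *
KT=cam("side");im=bot.read_camera("side");o=bot.get_obs();print(o["eef_pos"],o["tool_rot"])
for r in rects(terra(im),.008,KT,60):print(*r)
KT=cam("wrist");im=bot.read_camera("wrist");cv2.imwrite("pics/wB.png",im[:,:,::-1])
for r in rects(terra(im),.008,KT,400):print(*r)
```

```text
[0.41554329 0.25824186 0.05635289] [-2.47790839e-03 -1.48357673e-01  9.88930327e-01 -8.17739198e-04]
[367. 321.] [ 564.7 -334.5] [60.  59.5] 16.7
[300. 308.] [ 401.6 -260.8] [57.5 60.2] 9.9
[345. 275.] [ 542.2 -185. ] [62.5 65.6] 15.1
[278. 174.] [418.2 255.3] [62.2 64.1] 20.6
[328. 160.] [592.8 283.4] [66.5 59.2] 73.7
[350. 149.] [682.4 334.8] [299.7  33.1] 75.7
[547. 294.] [427.8 407.1] [58.4 63.1] 23.7
[417. 153.] [356.6 297.5] [12.4 40.2] 4.4
[347.  92.] [337.7 251.2] [12.5 33. ] 8.0
[366. 127.] [371.4 254.4] [152.9 152. ] 26.7
```

View pics/wB.png

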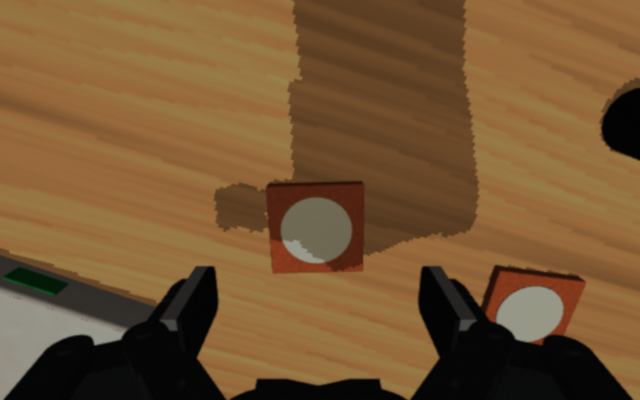

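Plate B sits centred between the open fingers at (316,228) and aligned with them; another plate at (535,308) is clear of the right finger. I'll descend and grip.

send_rows(slide=[[0,0,12],[0,0,27],[0,0,42],[0,0,54],[0,0,60],[0,0,62],[0,0,62],[0,0,62]], roll=[0,0,0,0,0,0,0,0], claw=[1,1,1,1,1,1,1,1])

```text
t: 10.03
eef_pos: [0.4192, 0.2554, -0.001]
tool_rot: [0.001, -0.145, 0.989, 0.0]
contact_force: [0.1, -0.4, 0.5]
gripper_width: 1.0
grasp_force: 0.0
```

send_rows(slide=[[0,0,0],[0,0,0],[0,0,0],[0,0,0],[0,0,0],[0,0,0],[0,0,0],[0,0,0]], roll=[0,0,0,0,0,0,0,0], claw=[0.6,0.4,0.4,0.4,0.4,0.4,0.4,0.4])

```text
t: 10.7
eef_pos: [0.4189, 0.2559, -0.0008]
tool_rot: [0.0, -0.146, 0.989, 0.0]
contact_force: [-1.2, -1.3, 8.5]
gripper_width: 0.639
grasp_force: 40.7
```

Run:
```python
from plan import *
shifts([(418.5,255.5,150,106.7),S_(3,0,150),S_(3,0,29)])
```

```text
[567.7  24.  150.   84.7] shift [ -76.4 -264.6   -0. ] roll 22.0 len 275
[567.7  24.   29.   84.7] shift [  0.   0. 121.] roll -0.0 len 121
```

send_rows(slide=[[0,0,-8],[0,0,-25],[0,0,-50],[0,0,-80],[0,0,-110],[0,0,-135],[0,0,-148],[0,0,-152]], roll=[0,0,0,0,0,0,0,0], claw=[0.4,0.4,0.4,0.4,0.4,0.4,0.4,0.4])

```text
t: 11.37
eef_pos: [0.4197, 0.2564, 0.1533]
tool_rot: [0.002, -0.145, 0.989, 0.001]
contact_force: [0.4, 0.8, -1.1]
gripper_width: 0.635
grasp_force: 45.4
```

send_rows(slide=[[-6,-20,0],[-15,-52,0],[-27,-92,0],[-39,-133,0],[-51,-174,0],[-63,-215,0],[-72,-247,0],[-76,-265,0]], roll=[3,6,9,13,17,20,22,22], claw=[0.4,0.4,0.4,0.4,0.4,0.4,0.4,0.4])

```text
t: 12.03
eef_pos: [0.569, 0.0183, 0.1498]
tool_rot: [0.0, 0.05, 0.999, -0.001]
contact_force: [1.0, 0.2, -1.1]
gripper_width: 0.633
grasp_force: 45.4
```

send_rows(slide=[[0,0,0],[0,0,10],[0,0,30],[0,0,55],[0,0,80],[0,0,100],[0,0,110],[0,0,110]], roll=[0,0,0,0,0,0,0,0], claw=[0.4,0.4,0.4,0.4,0.4,0.4,0.4,0.4])

```text
t: 12.7
eef_pos: [0.5656, 0.0252, 0.0378]
tool_rot: [-0.002, 0.045, 0.999, -0.0]
contact_force: [-0.4, -0.1, -0.5]
gripper_width: 0.633
grasp_force: 45.4
```

Run:
```python
from h import *
o=bot.get_obs();print(st(o["eef_pos"]*1000),o["tool_rot"],o["contact_force"])
```

```text
[ 0.86125847  0.99103331 37.75747105] [-1.96853999e-03  4.50149666e-02  9.98984369e-01 -9.00116872e-05] [-0.35484736 -0.11329272 -0.4717183 ]
```

send_rows(slide=[[-1,0,2],[-1,0,5],[-1,0,8],[-1,0,11],[-1,0,11],[-1,0,11],[-1,0,11],[-1,0,11]], roll=[0,0,0,0,0,0,0,0], claw=[0.4,0.4,0.4,0.4,0.4,0.4,0.4,0.4])

```text
t: 13.37
eef_pos: [0.5686, 0.0236, 0.0295]
tool_rot: [0.0, 0.046, 0.999, 0.0]
contact_force: [-0.1, -0.7, -0.7]
gripper_width: 0.632
grasp_force: 45.4
```

send_rows(slide=[[0,0,0],[0,0,0],[0,0,0],[0,0,0],[0,0,0],[0,0,-10],[0,0,-30],[0,0,-60]], roll=[0,0,0,0,0,0,0,0], claw=[0.75,0.9,0.9,0.9,0.9,0.9,0.9,0.9])

```text
t: 14.03
eef_pos: [0.5667, 0.0234, 0.0885]
tool_rot: [-0.002, 0.046, 0.999, -0.001]
contact_force: [-0.3, 0.3, -0.0]
gripper_width: 0.897
grasp_force: 0.0
```

send_rows(slide=[[0,0,-20],[0,0,-40],[0,0,-55],[0,0,-60],[0,0,-62],[0,0,-62],[0,0,-62],[0,0,-62]], roll=[0,0,0,0,0,0,0,0], claw=[1,1,1,1,1,1,1,1])

```text
t: 14.7
eef_pos: [0.5677, 0.0235, 0.1502]
tool_rot: [-0.001, 0.046, 0.999, -0.0]
contact_force: [0.3, -0.6, 0.4]
gripper_width: 1.002
grasp_force: 0.0
```

```bash
cat > look.py <<'E'
import sys
from h import *
o=bot.get_obs();print(o["t"],o["eef_pos"]*1000,st(o["eef_pos"]*1000),o["tool_rot"],o["contact_force"])
KT=cam("side");im=bot.read_camera("side");cv2.imwrite(f"pics/s_{sys.argv[1]}.png",im[:,:,::-1])
for r in rects(terra(im),.008,KT,60):print(*r)
im2=bot.read_camera("scene");K2=cam("scene")
m=terra(im2);m[:, :290]=0;m[:,360:]=0;m[:190]=0;m[260:]=0
for r in rects(m,.036,K2,40):print("sc",*r)
u=proj([[.5647,.0243,.05]],KT)[0].astype(int);v=proj([[.5647,.0243,.05]],K2)[0].astype(int)
a=[cv2.resize(i[w[1]-38:w[1]+38,w[0]-45:w[0]+45],(400,338),interpolation=cv2.INTER_CUBIC) for i,w in((im2,v),(im,u))]
cv2.imwrite(f"pics/n_{sys.argv[1]}.png",np.hstack(a)[:,:,::-1])
E
python3 look.py B
```

```text
14.7 [567.73123989  23.53591609 150.2163057 ] [  3.08911064  -0.47920242 150.2163057 ] [-9.97592593e-04  4.60656823e-02  9.98937884e-01 -2.47818317e-04] [ 0.32925879 -0.56643124  0.4055775 ]
[367. 321.] [ 565.  -333.9] [59.8 60.4] 16.7
[300. 308.] [ 401.8 -260.9] [58.  60.8] 11.0
[345. 275.] [ 541.9 -184.2] [62.5 64.9] 15.2
[341. 215.] [573.2  43.5] [62.7 55.5] 85.0
[325. 161.] [587.7 284. ] [74.2 50.6] 77.5
[351. 165.] [663.3 251.6] [118.9  23.4] 76.0
[276. 144.] [433.2 402.4] [60.4 65.9] 9.4
sc [310. 224.] [569.4  34.5] [75.7 54.9] 85.3
sc [341. 209.] [461.8  45.5] [180.1 114.3] 58.2
```

send_rows(slide=[[12,20,0],[28,52,0],[38,90,0],[40,130,0],[36,170,0],[24,207,0],[8,240,0],[-1,261,0]], roll=[0,0,0,2,4,6,8,8], claw=[1,1,1,1,1,1,1,1])

```text
t: 15.47
eef_pos: [0.5939, 0.2883, 0.1506]
tool_rot: [-0.0, 0.114, 0.993, 0.001]
contact_force: [0.4, 0.7, 0.7]
gripper_width: 0.999
grasp_force: 0.0
```

send_rows(slide=[[0,0,15],[0,0,45],[0,0,80],[0,0,110],[0,0,135],[0,0,147],[0,0,151],[0,0,151]], roll=[0,0,0,0,0,0,0,0], claw=[1,1,1,1,1,1,1,1])

```text
t: 16.13
eef_pos: [0.5932, 0.283, -0.0005]
tool_rot: [-0.001, 0.116, 0.993, -0.001]
contact_force: [-0.1, 1.0, 0.9]
gripper_width: 1.0
grasp_force: 0.0
```

send_rows(slide=[[0,0,0],[0,0,0],[0,0,0],[0,0,0],[0,0,0],[0,0,0],[0,0,0],[0,0,0]], roll=[0,0,0,0,0,0,0,0], claw=[0.6,0.4,0.4,0.4,0.4,0.4,0.4,0.4])

```text
t: 16.8
eef_pos: [0.5949, 0.284, 0.0027]
tool_rot: [0.001, 0.116, 0.993, 0.001]
contact_force: [-0.4, -1.0, 6.3]
gripper_width: 0.63
grasp_force: 40.6
```

send_rows(slide=[[0,0,-8],[0,0,-25],[0,0,-50],[0,0,-80],[0,0,-110],[0,0,-135],[0,0,-148],[0,0,-151]], roll=[0,0,0,0,0,0,0,0], claw=[0.4,0.4,0.4,0.4,0.4,0.4,0.4,0.4])

```text
t: 17.47
eef_pos: [0.5953, 0.2841, 0.1551]
tool_rot: [0.002, 0.116, 0.993, 0.002]
contact_force: [0.2, -0.5, -0.1]
gripper_width: 0.626
grasp_force: 42.0
```

send_rows(slide=[[9,-18,0],[21,-48,0],[25,-85,0],[21,-123,0],[10,-162,0],[-9,-200,0],[-26,-235,0],[-37,-258,0]], roll=[-1,-2,-4,-6,-8,-8,-8,-8], claw=[0.4,0.4,0.4,0.4,0.4,0.4,0.4,0.4])

```text
t: 18.13
eef_pos: [0.5696, 0.0188, 0.1504]
tool_rot: [-0.001, 0.048, 0.999, -0.001]
contact_force: [-0.0, -0.4, -1.3]
gripper_width: 0.624
grasp_force: 42.0
```

send_rows(slide=[[0,0,0],[0,0,10],[0,0,30],[0,0,55],[0,0,80],[0,0,97],[0,0,102],[0,0,102]], roll=[0,0,0,0,0,0,0,0], claw=[0.4,0.4,0.4,0.4,0.4,0.4,0.4,0.4])

```text
t: 18.8
eef_pos: [0.5683, 0.0253, 0.0469]
tool_rot: [-0.002, 0.045, 0.999, -0.0]
contact_force: [-0.3, 0.3, 1.2]
gripper_width: 0.621
grasp_force: 42.1
```

Run:
```python
from h import *
o=bot.get_obs();print(st(o["eef_pos"]*1000),o["tool_rot"],o["contact_force"])
```

```text
[ 3.51139816  1.37248749 46.91736991] [-2.29001865e-03  4.49808521e-02  9.98985214e-01 -1.45981564e-04] [-0.34115836  0.34191127  1.21842629]
```

send_rows(slide=[[0,0,2],[0,0,4],[0,0,6],[0,0,8],[0,0,8],[0,0,8],[0,0,8],[0,0,8]], roll=[0,0,0,0,0,0,0,0], claw=[0.4,0.4,0.4,0.4,0.4,0.4,0.4,0.4])

```text
t: 19.47
eef_pos: [0.5704, 0.0238, 0.0415]
tool_rot: [0.0, 0.046, 0.999, 0.0]
contact_force: [0.4, -0.2, -0.4]
gripper_width: 0.626
grasp_force: 42.1
```

send_rows(slide=[[0,0,0],[0,0,0],[0,0,0],[0,0,0],[0,0,0],[0,0,-10],[0,0,-30],[0,0,-60]], roll=[0,0,0,0,0,0,0,0], claw=[0.75,0.9,0.9,0.9,0.9,0.9,0.9,0.9])

```text
t: 20.13
eef_pos: [0.5684, 0.0236, 0.1005]
tool_rot: [-0.002, 0.046, 0.999, -0.001]
contact_force: [1.3, 0.4, 0.8]
gripper_width: 0.9
grasp_force: 0.0
```

send_rows(slide=[[0,0,-20],[0,0,-40],[0,0,-48],[0,0,-50],[0,0,-50],[0,0,-50],[0,0,-50],[0,0,-50]], roll=[0,0,0,0,0,0,0,0], claw=[1,1,1,1,1,1,1,1])

```text
t: 20.8
eef_pos: [0.5695, 0.0237, 0.1501]
tool_rot: [-0.001, 0.046, 0.999, -0.0]
contact_force: [-0.4, -1.0, 0.1]
gripper_width: 1.001
grasp_force: 0.0
```

```bash
python3 look.py A
python3 - <<'E'
from plan import *
o=bot.get_obs();q=o["tool_rot"];h=np.degrees(2*np.arctan2(q[2],q[1]))-90;p=tuple(o["eef_pos"]*1000)+(h,);print(h)
shifts([p,(433,402,150,99.4),S_(3,0,150)]);shifts([p,(402,-260,150,100),S_(3,0,150)])
E
```

```text
20.8 [569.52318875  23.70314656 150.11063342] [ 4.85777710e+00 -1.46237430e-01  1.50110633e+02] [-1.07060590e-03  4.60846815e-02  9.98936921e-01 -2.90359844e-04] [-0.42572394 -0.98460147  0.06414835]
[367. 321.] [ 564.9 -334.5] [60.4 59.6] 17.2
[300. 308.] [ 401.6 -261. ] [57.4 60.8] 10.2
[345. 275.] [ 541.9 -184.2] [62.5 64.9] 15.1
[340. 214.] [575.   46.1] [70.  52.6] 78.4
[351. 166.] [662.9 243.8] [103.2  20.3] 76.0
[276. 144.] [433.5 401.7] [60.6 64.7] 9.9
sc [310. 223.] [567.5  31.7] [79.8 55.4] 83.0
sc [342. 211.] [466.8  50.7] [194.3 117.4] 58.2
84.71299796408579
[433.  402.  150.   99.4] shift [171.1 364.1   0.5] roll -14.7 len 402
[567.7  24.  150.   84.7] shift [ -71.1 -394.9   -0. ] roll 14.7 len 401
[ 402 -260  150  100] shift [ 141.  -297.9    0.5] roll -15.3 len 330
[567.7  24.  150.   84.7] shift [-212.5  250.9   -0. ] roll 15.3 len 329
```

View pics/n_A.png

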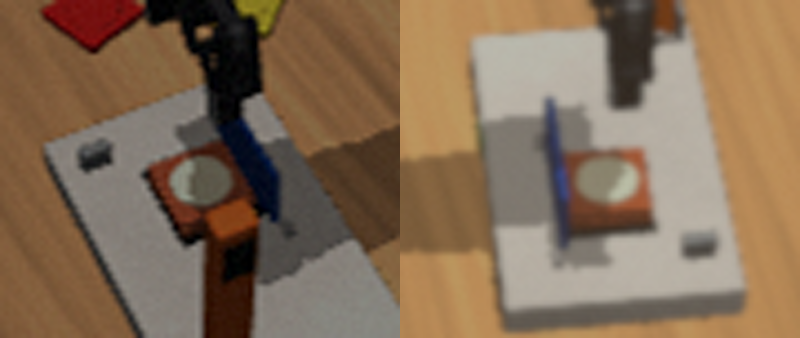

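Two plates are now stacked near the upright fence. Next is plate C.

send_rows(slide=[[17,-36,0],[35,-74,0],[53,-112,0],[71,-150,0],[89,-188,0],[107,-226,0],[125,-264,0],[141,-298,0]], roll=[0,-3,-6,-9,-12,-14,-15,-15], claw=[1,1,1,1,1,1,1,1])

```text
t: 21.57
eef_pos: [0.4008, -0.2617, 0.1512]
tool_rot: [-0.0, -0.085, 0.996, 0.0]
contact_force: [0.4, -0.9, -0.3]
gripper_width: 1.004
grasp_force: 0.0
```

send_rows(slide=[[0,0,5],[0,0,35],[0,0,70],[0,0,105],[0,0,132],[0,0,147],[0,0,151],[0,0,151]], roll=[0,0,0,0,0,0,0,0], claw=[1,1,1,1,1,1,1,1])

```text
t: 22.23
eef_pos: [0.4017, -0.2596, -0.0008]
tool_rot: [-0.001, -0.085, 0.996, 0.001]
contact_force: [-0.3, 0.0, -0.5]
gripper_width: 1.002
grasp_force: 0.0
```

send_rows(slide=[[0,0,0],[0,0,0],[0,0,0],[0,0,0],[0,0,0],[0,0,0],[0,0,0],[0,0,0]], roll=[0,0,0,0,0,0,0,0], claw=[0.6,0.4,0.4,0.4,0.4,0.4,0.4,0.4])

```text
t: 22.9
eef_pos: [0.4034, -0.2603, 0.0019]
tool_rot: [0.001, -0.085, 0.996, -0.0]
contact_force: [-0.7, 1.1, 8.7]
gripper_width: 0.631
grasp_force: 40.3
```

send_rows(slide=[[0,0,-8],[0,0,-25],[0,0,-50],[0,0,-80],[0,0,-110],[0,0,-135],[0,0,-148],[0,0,-151]], roll=[0,0,0,0,0,0,0,0], claw=[0.4,0.4,0.4,0.4,0.4,0.4,0.4,0.4])

```text
t: 23.57
eef_pos: [0.404, -0.2608, 0.1548]
tool_rot: [0.003, -0.085, 0.996, -0.001]
contact_force: [-0.4, -0.4, -0.5]
gripper_width: 0.625
grasp_force: 42.2
```

Run:
```python
from plan import *
o=bot.get_obs();q=o["tool_rot"];h=np.degrees(2*np.arctan2(q[2],q[1]))-90;p=tuple(o["eef_pos"]*1000)+(h,);print(h,p)
shifts([p,S_(3,0,150)])
```

```text
99.70443566581778 (np.float64(404.0301591613997), np.float64(-260.7532125726231), np.float64(154.78029620170128), np.float64(99.70443566581778))
[567.7  24.  150.   84.7] shift [-209.3  253.1    4.8] roll 15.0 len 328
```

send_rows(slide=[[-20,24,0],[-46,55,0],[-73,87,0],[-100,119,0],[-127,151,0],[-154,183,0],[-181,215,0],[-200,238,0]], roll=[0,0,0,0,0,0,0,0], claw=[0.4,0.4,0.4,0.4,0.4,0.4,0.4,0.4])

```text
t: 24.23
eef_pos: [0.5603, 0.0126, 0.1509]
tool_rot: [0.0, -0.086, 0.996, 0.001]
contact_force: [-0.0, -0.0, -0.1]
gripper_width: 0.626
grasp_force: 42.2
```

send_rows(slide=[[-8,9,0],[-11,13,5],[-11,13,25],[-11,13,50],[-11,13,72],[-11,13,88],[-11,13,94],[-11,13,94]], roll=[3,6,9,12,15,15,15,15], claw=[0.4,0.4,0.4,0.4,0.4,0.4,0.4,0.4])

```text
t: 24.9
eef_pos: [0.5667, 0.0229, 0.0558]
tool_rot: [-0.002, 0.046, 0.999, -0.0]
contact_force: [0.9, -0.6, 0.1]
gripper_width: 0.628
grasp_force: 42.2
```

Run:
```python
from plan import *
o=bot.get_obs();q=o["tool_rot"];h=np.degrees(2*np.arctan2(q[2],q[1]))-90;p=tuple(o["eef_pos"]*1000)+(h,);print(h,st(p[:3]))
```

```text
84.7397586580779 [ 2.1418872  -1.16284438 55.76108958]
```

send_rows(slide=[[0,0,2],[-1,0,4],[-1,0,6],[-1,0,8],[-1,0,8],[-1,0,8],[-1,0,8],[-1,0,8]], roll=[0,0,0,0,0,0,0,0], claw=[0.4,0.4,0.4,0.4,0.4,0.4,0.4,0.4])

```text
t: 25.57
eef_pos: [0.5691, 0.023, 0.0495]
tool_rot: [0.0, 0.046, 0.999, 0.0]
contact_force: [-0.4, 1.2, -0.7]
gripper_width: 0.628
grasp_force: 42.2
```

send_rows(slide=[[0,0,0],[0,0,0],[0,0,0],[0,0,0],[0,0,0],[0,0,-10],[0,0,-30],[0,0,-60]], roll=[0,0,0,0,0,0,0,0], claw=[0.75,0.9,0.9,0.9,0.9,0.9,0.9,0.9])

```text
t: 26.23
eef_pos: [0.5673, 0.0228, 0.1085]
tool_rot: [-0.002, 0.046, 0.999, -0.001]
contact_force: [0.7, -0.2, -0.4]
gripper_width: 0.9
grasp_force: 0.0
```

send_rows(slide=[[0,0,-20],[0,0,-36],[0,0,-42],[0,0,-42],[0,0,-42],[0,0,-42],[0,0,-42],[0,0,-42]], roll=[0,0,0,0,0,0,0,0], claw=[1,1,1,1,1,1,1,1])

```text
t: 26.9
eef_pos: [0.5684, 0.0229, 0.1502]
tool_rot: [-0.001, 0.046, 0.999, -0.0]
contact_force: [-0.8, -0.6, 0.4]
gripper_width: 1.0
grasp_force: 0.0
```

```bash
python3 look.py C
python3 - <<'E'
from plan import *
o=bot.get_obs();q=o["tool_rot"];h=np.degrees(2*np.arctan2(q[2],q[1]))-90;p=tuple(o["eef_pos"]*1000)+(h,);print(h)
shifts([p,(433,402,150,99.7),S_(3,0,150)]);shifts([p,(565,-334,150,106.7),S_(3,0,150)])
E
```

```text
26.9 [568.40370906  22.87819105 150.24031994] [  3.81976953  -1.07161663 150.24031994] [-9.51009360e-04  4.61080571e-02  9.98935966e-01 -2.81187490e-04] [-0.803687   -0.61068625  0.38483352]
[367. 321.] [ 564.7 -334. ] [59.3 60.4] 16.7
[345. 275.] [ 542.1 -184.7] [62.6 63.7] 14.9
[338. 211.] [575.5  50.1] [77.4 54.2] 82.1
[351. 166.] [663.5 246.2] [108.3  20.3] 76.0
[276. 144.] [433.3 402.2] [60.2 65.8] 9.0
sc [311. 223.] [564.7  29. ] [85.8 58.1] 84.0
sc [342. 209.] [454.4  45.9] [188.1 111. ] 65.3
84.7155361664191
[433.  402.  150.   99.7] shift [170.  365.    0.6] roll -15.0 len 403
[567.7  24.  150.   84.7] shift [ -69.1 -395.3   -0. ] roll 15.0 len 401
[ 565.  -334.   150.   106.7] shift [ -29.2 -355.7    0.6] roll -22.0 len 357
[567.7  24.  150.   84.7] shift [-105.5  342.1   -0. ] roll 22.0 len 358
```

send_rows(slide=[[-2,-30,0],[-5,-68,0],[-8,-107,0],[-11,-146,0],[-15,-185,0],[-19,-224,0],[-22,-263,0],[-24,-295,0]], roll=[0,0,0,0,0,0,0,0], claw=[1,1,1,1,1,1,1,1])

```text
t: 27.67
eef_pos: [0.565, -0.2764, 0.1511]
tool_rot: [-0.0, 0.047, 0.999, -0.0]
contact_force: [0.4, -0.2, 0.9]
gripper_width: 0.998
grasp_force: 0.0
```

send_rows(slide=[[-2,-30,0],[-4,-50,10],[-5,-61,30],[-5,-61,60],[-5,-61,80],[-5,-61,90],[-5,-61,90],[-5,-61,90]], roll=[-6,-12,-18,-22,-22,-22,-22,-22], claw=[1,1,1,1,1,1,1,1])

```text
t: 28.33
eef_pos: [0.5652, -0.3341, 0.0613]
tool_rot: [-0.0, -0.145, 0.989, 0.0]
contact_force: [0.6, 0.7, 1.0]
gripper_width: 0.999
grasp_force: 0.0
```

send_rows(slide=[[0,0,15],[0,0,35],[0,0,50],[0,0,58],[0,0,61],[0,0,61],[0,0,61],[0,0,61]], roll=[0,0,0,0,0,0,0,0], claw=[1,1,1,1,1,1,1,1])

```text
t: 29.0
eef_pos: [0.5658, -0.3346, 0.0013]
tool_rot: [0.001, -0.145, 0.989, -0.0]
contact_force: [-0.2, -0.2, -0.3]
gripper_width: 0.999
grasp_force: 0.0
```

send_rows(slide=[[0,0,0],[0,0,0],[0,0,0],[0,0,0],[0,0,0],[0,0,0],[0,0,0],[0,0,0]], roll=[0,0,0,0,0,0,0,0], claw=[0.6,0.4,0.4,0.4,0.4,0.4,0.4,0.4])

```text
t: 29.67
eef_pos: [0.5655, -0.3344, 0.0013]
tool_rot: [0.0, -0.145, 0.989, -0.0]
contact_force: [-1.7, 0.5, 6.4]
gripper_width: 0.633
grasp_force: 41.1
```

send_rows(slide=[[0,0,-8],[0,0,-25],[0,0,-50],[0,0,-80],[0,0,-110],[0,0,-135],[0,0,-148],[0,0,-151]], roll=[0,0,0,0,0,0,0,0], claw=[0.4,0.4,0.4,0.4,0.4,0.4,0.4,0.4])

```text
t: 30.33
eef_pos: [0.5665, -0.3351, 0.1545]
tool_rot: [0.002, -0.145, 0.989, -0.001]
contact_force: [0.5, -0.4, -0.8]
gripper_width: 0.635
grasp_force: 42.2
```

send_rows(slide=[[-8,25,0],[-19,60,0],[-31,99,0],[-43,138,0],[-55,177,0],[-67,216,0],[-79,255,0],[-89,287,0]], roll=[0,0,0,0,0,0,0,0], claw=[0.4,0.4,0.4,0.4,0.4,0.4,0.4,0.4])

```text
t: 31.0
eef_pos: [0.5664, -0.0301, 0.1497]
tool_rot: [-0.001, -0.146, 0.989, 0.001]
contact_force: [1.2, 0.1, -0.3]
gripper_width: 0.629
grasp_force: 42.2
```

send_rows(slide=[[-9,28,0],[-14,45,0],[-17,55,0],[-17,55,20],[-17,55,45],[-17,55,68],[-17,55,80],[-17,55,84]], roll=[4,10,16,22,22,22,22,22], claw=[0.4,0.4,0.4,0.4,0.4,0.4,0.4,0.4])

```text
t: 31.67
eef_pos: [0.5658, 0.0237, 0.0642]
tool_rot: [-0.003, 0.046, 0.999, -0.001]
contact_force: [-0.1, -0.3, -0.4]
gripper_width: 0.633
grasp_force: 42.3
```

Run:
```python
from plan import *
o=bot.get_obs();q=o["tool_rot"];h=np.degrees(2*np.arctan2(q[2],q[1]))-90;p=tuple(o["eef_pos"]*1000)+(h,);print(h,st(p[:3]))
```

```text
84.72947785541035 [ 1.18499432 -0.50796517 64.17424922]
```

send_rows(slide=[[0,0,2],[0,0,4],[0,0,6],[0,0,8],[0,0,8],[0,0,8],[0,0,8],[0,0,8]], roll=[0,0,0,0,0,0,0,0], claw=[0.4,0.4,0.4,0.4,0.4,0.4,0.4,0.4])

```text
t: 32.33
eef_pos: [0.5685, 0.0239, 0.0596]
tool_rot: [0.0, 0.046, 0.999, 0.0]
contact_force: [0.2, 0.3, 0.2]
gripper_width: 0.633
grasp_force: 42.3
```

send_rows(slide=[[0,0,0],[0,0,0],[0,0,0],[0,0,0],[0,0,0],[0,0,-10],[0,0,-30],[0,0,-60]], roll=[0,0,0,0,0,0,0,0], claw=[0.75,0.9,0.9,0.9,0.9,0.9,0.9,0.9])

```text
t: 33.0
eef_pos: [0.5665, 0.0237, 0.1185]
tool_rot: [-0.002, 0.046, 0.999, -0.001]
contact_force: [-0.0, 0.3, -0.0]
gripper_width: 0.9
grasp_force: 0.0
```

send_rows(slide=[[0,0,-20],[0,0,-32],[0,0,-32],[0,0,-32],[0,0,-32],[0,0,-32],[0,0,-32],[0,0,-32]], roll=[0,0,0,0,0,0,0,0], claw=[1,1,1,1,1,1,1,1])

```text
t: 33.67
eef_pos: [0.5677, 0.0238, 0.1504]
tool_rot: [-0.001, 0.046, 0.999, -0.0]
contact_force: [0.3, 0.7, 0.1]
gripper_width: 1.001
grasp_force: 0.0
```

```bash
python3 look.py D
python3 - <<'E'
from plan import *
o=bot.get_obs();q=o["tool_rot"];h=np.degrees(2*np.arctan2(q[2],q[1]))-90;p=tuple(o["eef_pos"]*1000)+(h,);print(h)
shifts([p,(433,402,150,99.7),S_(3,0,150)])
E
```

```text
33.6667 [567.73402542  23.76376032 150.36949969] [  3.07071923  -0.2520846  150.36949969] [-8.46864199e-04  4.61203323e-02  9.98935502e-01 -2.45502392e-04] [0.32525551 0.72602732 0.06374099]
[345. 275.] [ 542.  -184.4] [62.5 64.4] 15.2
[339. 210.] [577.9  54.1] [85.2 56.8] 83.5
[351. 165.] [662.6 249. ] [113.6  23.4] 76.0
[276. 144.] [433.3 402.3] [60.2 65.7] 9.0
sc [316. 229.] [561.5  58.6] [28.3 34.7] 81.2
sc [308. 218.] [561.9  11.4] [60.8 61.7] 87.2
sc [343. 209.] [445.4  45.4] [192.1 103.6] 73.2
84.71161844375246
[433.  402.  150.   99.7] shift [169.3 364.2   0.7] roll -15.0 len 402
[567.7  24.  150.   84.7] shift [ -69.1 -395.3   -0. ] roll 15.0 len 401
```

View pics/n_D.png

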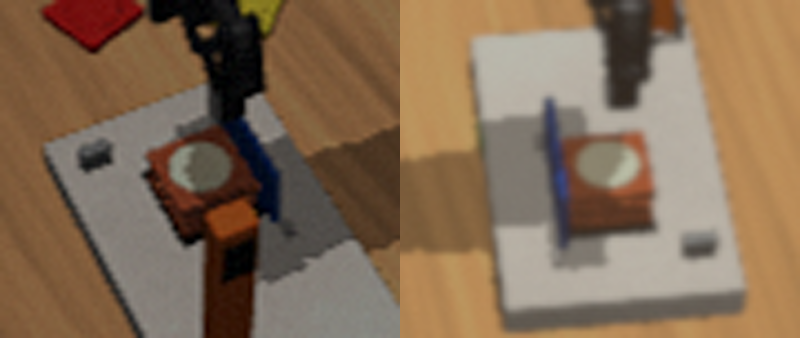

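Four plates are stacked neatly. Plate E is next.

send_rows(slide=[[15,28,0],[32,63,0],[50,99,0],[67,136,0],[84,174,0],[101,212,0],[118,250,0],[134,286,0]], roll=[0,0,0,0,0,0,0,0], claw=[1,1,1,1,1,1,1,1])

```text
t: 34.43
eef_pos: [0.46, 0.3232, 0.1513]
tool_rot: [-0.0, 0.046, 0.999, 0.0]
contact_force: [0.5, -0.4, 0.0]
gripper_width: 0.999
grasp_force: 0.0
```

send_rows(slide=[[15,34,0],[28,62,0],[35,78,20],[35,78,50],[35,78,75],[35,78,90],[35,78,90],[35,78,90]], roll=[-4,-8,-12,-15,-15,-15,-15,-15], claw=[1,1,1,1,1,1,1,1])

```text
t: 35.1
eef_pos: [0.4333, 0.4014, 0.0607]
tool_rot: [-0.001, -0.085, 0.996, -0.001]
contact_force: [0.5, -0.5, -0.3]
gripper_width: 1.002
grasp_force: 0.0
```

send_rows(slide=[[0,0,15],[0,0,35],[0,0,50],[0,0,58],[0,0,61],[0,0,61],[0,0,61],[0,0,61]], roll=[0,0,0,0,0,0,0,0], claw=[1,1,1,1,1,1,1,1])

```text
t: 35.77
eef_pos: [0.4342, 0.4025, 0.0015]
tool_rot: [0.001, -0.085, 0.996, 0.001]
contact_force: [0.0, -0.2, 0.1]
gripper_width: 0.999
grasp_force: 0.0
```

send_rows(slide=[[0,0,0],[0,0,0],[0,0,0],[0,0,0],[0,0,0],[0,0,0],[0,0,0],[0,0,0]], roll=[0,0,0,0,0,0,0,0], claw=[0.6,0.4,0.4,0.4,0.4,0.4,0.4,0.4])

```text
t: 36.43
eef_pos: [0.4338, 0.4022, 0.0013]
tool_rot: [0.0, -0.085, 0.996, 0.0]
contact_force: [-1.9, -2.1, 7.6]
gripper_width: 0.635
grasp_force: 40.6
```

send_rows(slide=[[0,0,-8],[0,0,-25],[0,0,-50],[0,0,-80],[0,0,-110],[0,0,-135],[0,0,-148],[0,0,-151]], roll=[0,0,0,0,0,0,0,0], claw=[0.4,0.4,0.4,0.4,0.4,0.4,0.4,0.4])

```text
t: 37.1
eef_pos: [0.4348, 0.403, 0.1548]
tool_rot: [0.002, -0.085, 0.996, 0.002]
contact_force: [0.1, 0.6, -0.2]
gripper_width: 0.628
grasp_force: 42.2
```

send_rows(slide=[[-4,-25,0],[-11,-62,0],[-18,-101,0],[-25,-140,0],[-31,-179,0],[-38,-218,0],[-45,-257,0],[-51,-293,0]], roll=[0,0,0,0,0,0,0,0], claw=[0.4,0.4,0.4,0.4,0.4,0.4,0.4,0.4])

```text
t: 37.77
eef_pos: [0.533, 0.119, 0.1506]
tool_rot: [-0.001, -0.084, 0.996, -0.0]
contact_force: [1.3, 0.2, 0.0]
gripper_width: 0.634
grasp_force: 42.2
```

send_rows(slide=[[-6,-33,0],[-11,-63,0],[-15,-86,0],[-18,-102,10],[-18,-102,30],[-18,-102,50],[-18,-102,68],[-18,-102,74]], roll=[3,7,11,15,15,15,15,15], claw=[0.4,0.4,0.4,0.4,0.4,0.4,0.4,0.4])

```text
t: 38.43
eef_pos: [0.5655, 0.0246, 0.0735]
tool_rot: [-0.003, 0.046, 0.999, -0.0]
contact_force: [-1.0, 0.2, -1.9]
gripper_width: 0.64
grasp_force: 42.3
```

Run:
```python
from plan import *
o=bot.get_obs();q=o["tool_rot"];h=np.degrees(2*np.arctan2(q[2],q[1]))-90;p=tuple(o["eef_pos"]*1000)+(h,);print(h,st(p[:3]))
```

```text
84.71286262174081 [ 0.77276938  0.42010224 73.49002928]
```

send_rows(slide=[[0,0,2],[0,0,4],[0,0,6],[0,0,8],[0,0,8],[0,0,8],[0,0,8],[0,0,8]], roll=[0,0,0,0,0,0,0,0], claw=[0.4,0.4,0.4,0.4,0.4,0.4,0.4,0.4])

```text
t: 39.1
eef_pos: [0.5684, 0.0242, 0.0696]
tool_rot: [0.0, 0.046, 0.999, 0.0]
contact_force: [-0.6, -0.2, -0.3]
gripper_width: 0.627
grasp_force: 42.3
```

send_rows(slide=[[0,0,0],[0,0,0],[0,0,0],[0,0,0],[0,0,0],[0,0,-10],[0,0,-30],[0,0,-60]], roll=[0,0,0,0,0,0,0,0], claw=[0.75,0.9,0.9,0.9,0.9,0.9,0.9,0.9])

```text
t: 39.77
eef_pos: [0.5664, 0.024, 0.1285]
tool_rot: [-0.002, 0.046, 0.999, -0.001]
contact_force: [1.0, 0.8, 0.1]
gripper_width: 0.896
grasp_force: 0.0
```

send_rows(slide=[[0,0,-20],[0,0,-40],[0,0,-42],[0,0,-42],[0,0,-42],[0,0,-42],[0,0,-42],[0,0,-42]], roll=[0,0,0,0,0,0,0,0], claw=[1,1,1,1,1,1,1,1])

```text
t: 40.43
eef_pos: [0.5676, 0.0241, 0.1704]
tool_rot: [-0.001, 0.046, 0.999, -0.0]
contact_force: [0.0, 0.4, 0.1]
gripper_width: 0.999
grasp_force: 0.0
```

```bash
python3 look.py E
python3 - <<'E'
from h import *
KT=cam("wrist");im=bot.read_camera("wrist");cv2.imwrite("pics/wE.png",im[:,:,::-1])
E
```

```text
40.4333 [567.64076745  24.08274813 170.38592332] [2.94823310e+00 5.68610597e-02 1.70385923e+02] [-8.34889357e-04  4.60900266e-02  9.98936905e-01 -2.67577084e-04] [0.00962472 0.35335823 0.07838642]
[345. 275.] [ 542.1 -184.8] [62.5 63.6] 15.2
[339. 209.] [578.9  58.4] [94.4 58.3] 81.7
[351. 162.] [666.3 264.2] [144.9  23.6] 76.0
sc [316. 229.] [561.4  58.3] [26.7 37.5] 89.7
sc [308. 217.] [559.9   5.6] [62.2 63.3] 80.1
sc [342. 211.] [468.3  46.7] [193.3 117.2] 54.8
```

View pics/n_E.png

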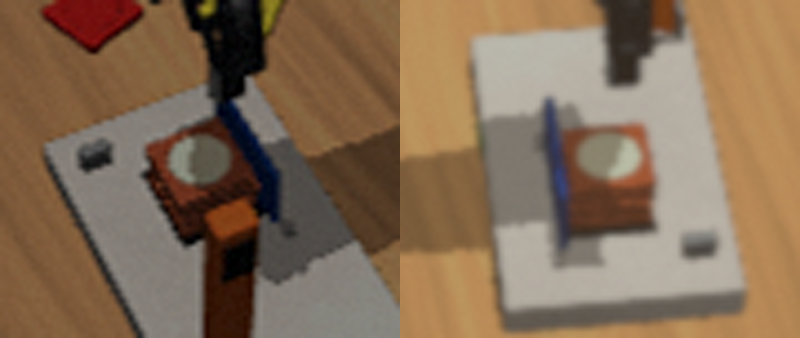

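All five plates are on the stack and none is left on the bench. I'll now squeeze the stack along station y to line the edges up.

send_rows(slide=[[0,0,15],[0,0,40],[0,0,70],[0,0,97],[0,0,118],[0,0,131],[0,0,137],[0,0,137]], roll=[0,0,0,0,0,0,0,0], claw=[1,1,1,1,1,1,1,1], force=20)

```text
t: 41.25
eef_pos: [0.5676, 0.024, 0.0333]
tool_rot: [-0.001, 0.046, 0.999, -0.0]
contact_force: [-0.3, -0.6, 0.2]
gripper_width: 0.999
grasp_force: 0.0
```

send_rows(slide=[[0,0,0],[0,0,0],[0,0,0],[0,0,0],[0,0,0],[0,0,0],[0,0,0],[0,0,0]], roll=[0,0,0,0,0,0,0,0], claw=[0.9,0.8,0.75,0.7,0.66,0.63,0.6,0.58])

```text
t: 41.92
eef_pos: [0.5689, 0.024, 0.0353]
tool_rot: [0.001, 0.046, 0.999, 0.0]
contact_force: [-1.2, -0.6, 6.5]
gripper_width: 0.648
grasp_force: 21.7
```

Run:
```python
from h import *
o=bot.get_obs();print(st(o["eef_pos"]*1000),o["tool_rot"],o["contact_force"],o["torque"])
```

```text
[ 4.22660847  0.12557062 35.28852617] [7.75839811e-04 4.62693876e-02 9.98928681e-01 1.76724756e-04] [-1.24783602 -0.55096749  6.50570651] [-0.17711592  0.21964261 -0.06074138]
```

send_rows(slide=[[0,0,0],[0,0,0],[0,0,0],[0,0,-15],[0,0,-40],[0,0,-65],[0,0,-80],[0,0,-80]], roll=[0,0,0,0,0,0,0,0], claw=[0.8,0.9,0.9,0.9,0.9,0.9,0.9,0.9])

```text
t: 42.58
eef_pos: [0.5704, 0.0243, 0.1175]
tool_rot: [0.003, 0.046, 0.999, 0.001]
contact_force: [-1.1, 0.4, 0.2]
gripper_width: 0.905
grasp_force: 0.0
```

send_rows(slide=[[-10,0,0],[-25,0,0],[-42,0,0],[-54,0,0],[-56,0,0],[-56,0,0],[-56,0,0],[-56,0,0]], roll=[0,0,0,0,0,0,0,0], claw=[0.35,0.35,0.35,0.35,0.35,0.35,0.35,0.35])

```text
t: 43.25
eef_pos: [0.6229, 0.019, 0.1136]
tool_rot: [-0.001, 0.046, 0.999, -0.0]
contact_force: [-0.0, 0.8, -1.2]
gripper_width: 0.354
grasp_force: 0.0
```

send_rows(slide=[[0,0,10],[0,0,30],[0,0,50],[0,0,66],[0,0,76],[0,0,80],[0,0,80],[0,0,80]], roll=[0,0,0,0,0,0,0,0], claw=[0.35,0.35,0.35,0.35,0.35,0.35,0.35,0.35])

```text
t: 43.92
eef_pos: [0.6243, 0.019, 0.0347]
tool_rot: [0.0, 0.046, 0.999, 0.0]
contact_force: [1.0, -0.9, -0.1]
gripper_width: 0.349
grasp_force: 0.0
```

Run:
```python
from h import *
o=bot.get_obs();print(st(o["eef_pos"]*1000),o["tool_rot"],o["contact_force"],o["torque"])
```

```text
[59.78941007  0.20748053 34.6748502 ] [2.74838683e-04 4.61137857e-02 9.98936155e-01 2.25467665e-05] [ 1.03541395 -0.86301821 -0.06609567] [-0.0044696  -0.03518837 -0.05948593]
```

send_rows(slide=[[5,0,1],[9,0,1],[12,0,1],[14,0,1],[16,0,1],[18,0,1],[19,0,1],[19,0,1]], roll=[0,0,0,0,0,0,0,0], claw=[0.35,0.35,0.35,0.35,0.35,0.35,0.35,0.35])

```text
t: 44.58
eef_pos: [0.6056, 0.021, 0.0336]
tool_rot: [0.001, 0.046, 0.999, 0.0]
contact_force: [1.4, 0.9, 0.9]
gripper_width: 0.348
grasp_force: 0.7
```

send_rows(slide=[[0.5,0,0],[1,0,0],[1,0,0],[1,0,0],[1,0,0],[1,0,0],[1,0,0],[1,0,0]], roll=[0,0,0,0,0,0,0,0], claw=[0.35,0.35,0.35,0.35,0.35,0.35,0.35,0.35])

```text
t: 45.25
eef_pos: [0.6048, 0.0209, 0.0336]
tool_rot: [0.001, 0.046, 0.999, 0.0]
contact_force: [5.6, 0.0, 0.1]
gripper_width: 0.348
grasp_force: 2.4
```

Run:
```python
from h import *
o=bot.get_obs();print(st(o["eef_pos"]*1000),o["tool_rot"],o["contact_force"],o["torque"])
```

```text
[40.23669121  0.33648346 33.61088996] [7.27744258e-04 4.61119241e-02 9.98936010e-01 9.22057034e-05] [5.61767474 0.03240467 0.1210837 ] [ 0.15561807 -1.10207362  0.0117597 ]
```

send_rows(slide=[[-5,0,0],[-15,0,0],[-20,0,-20],[-20,0,-55],[-20,0,-90],[-20,0,-125],[-20,0,-150],[-20,0,-160]], roll=[0,0,0,0,0,0,0,0], claw=[0.35,0.35,0.35,0.35,0.35,0.35,0.35,0.35])

```text
t: 45.92
eef_pos: [0.6254, 0.0185, 0.197]
tool_rot: [0.002, 0.046, 0.999, 0.0]
contact_force: [0.4, -0.6, 0.2]
gripper_width: 0.349
grasp_force: 0.0
```

send_rows(slide=[[-5,0,-5],[-10,0,-10],[-10,0,-10],[-10,0,-10],[-10,0,-10],[-10,0,-10],[-10,0,-10],[-10,0,-10]], roll=[0,0,0,0,0,0,0,0], claw=[0,0,0,0,0,0,0,0])

```text
t: 46.58
eef_pos: [0.6336, 0.0181, 0.2028]
tool_rot: [-0.0, 0.046, 0.999, -0.0]
contact_force: [-0.1, -0.2, -0.2]
gripper_width: -0.001
grasp_force: 0.0
```

```bash
cat > top.py <<'E'
import sys
from h import *
o=bot.get_obs();print(st(o["eef_pos"]*1000),o["tool_rot"])
KT=cam("wrist");im=bot.read_camera("wrist");np.savez(f"pics/t{sys.argv[1]}.npz",im=im,K=KT[0],T=KT[1])
P=[wo(p)/1000 for p in([-28,-28,68],[-28,28,68],[28,28,68],[28,-28,68],[-28,-46,83],[-28,46,83],[-34,-46,83],[-34,46,83],[-31,-35,28],[-31,35,28],[31,35,28],[31,-35,28])]
u=proj(P,KT);print(u.round(1).tolist())
a=np.array([u[:,0].min()-15,u[:,1].min()-15]).astype(int);b=np.array([u[:,0].max()+15,u[:,1].max()+15]).astype(int);b=np.minimum(b,[640,400]);a=np.maximum(a,0)
c=im[a[1]:b[1],a[0]:b[0],::-1];s=min(800/c.shape[1],600/c.shape[0]);print("crop",a,b,s)
cv2.imwrite(f"pics/t{sys.argv[1]}.png",cv2.resize(c,None,fx=s,fy=s,interpolation=cv2.INTER_CUBIC))
E
python3 top.py 1
```

```text
[ 69.18205941   0.2364407  202.78608768] [-4.43232021e-04  4.60793362e-02  9.98937683e-01 -6.53551902e-05]
[[279.0, 58.8], [355.2, 59.0], [352.7, 135.6], [281.4, 135.5], [250.8, 57.4], [383.2, 57.6], [250.3, 48.0], [383.8, 48.2], [275.5, 58.1], [358.8, 58.2], [356.1, 132.6], [278.0, 132.5]]
crop [235  32] [398 150] 4.9079754601226995
```

View pics/t1.png

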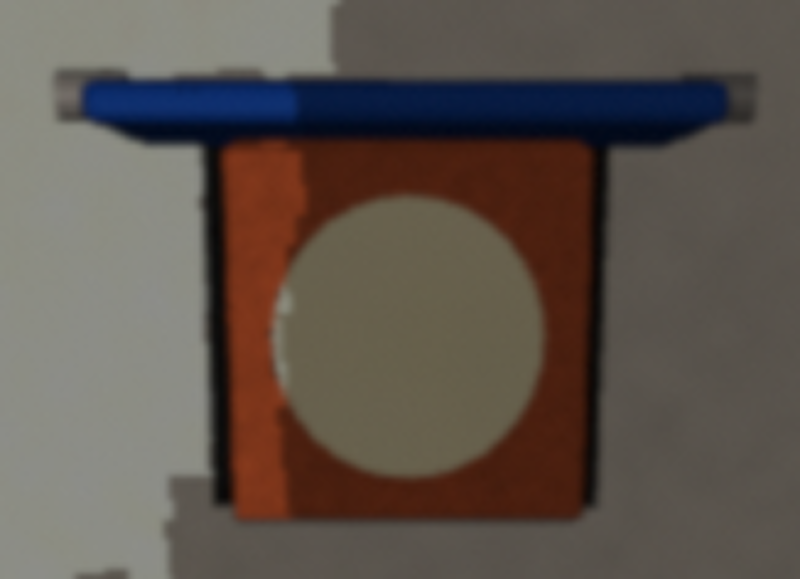

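The view from above shows the fence upright and the stack square and centred in y (pad margins about equal). The far edge sits about 1 to 1.5 mm too far out, so I'll tap a little closer to the fence.

send_rows(slide=[[5,0,15],[10,0,50],[10,0,85],[10,0,120],[10,0,150],[10,0,165],[10,0,169],[10,0,169]], roll=[0,0,0,0,0,0,0,0], claw=[0.35,0.35,0.35,0.35,0.35,0.35,0.35,0.35])

```text
t: 47.3
eef_pos: [0.6232, 0.0189, 0.0332]
tool_rot: [-0.001, 0.046, 0.999, -0.0]
contact_force: [0.4, 0.3, 0.7]
gripper_width: 0.346
grasp_force: 0.0
```

send_rows(slide=[[6,0,0],[12,0,0],[15,0,0],[17,0,0],[18,0,0],[19,0,0],[19,0,0],[19,0,0]], roll=[0,0,0,0,0,0,0,0], claw=[0.35,0.35,0.35,0.35,0.35,0.35,0.35,0.35])

```text
t: 47.97
eef_pos: [0.6052, 0.0208, 0.0344]
tool_rot: [0.0, 0.046, 0.999, 0.0]
contact_force: [-0.0, 1.1, 0.1]
gripper_width: 0.35
grasp_force: 0.0
```

send_rows(slide=[[0.3,0,0],[0.6,0,0],[0.8,0,0],[1,0,0],[1,0,0],[1,0,0],[1,0,0],[1,0,0]], roll=[0,0,0,0,0,0,0,0], claw=[0.35,0.35,0.35,0.35,0.35,0.35,0.35,0.35])

```text
t: 48.63
eef_pos: [0.6043, 0.0209, 0.0344]
tool_rot: [0.0, 0.046, 0.999, 0.0]
contact_force: [2.2, 1.1, 0.5]
gripper_width: 0.353
grasp_force: 1.0
```

Run:
```python
from h import *
o=bot.get_obs();print(st(o["eef_pos"]*1000),o["tool_rot"],o["contact_force"],o["torque"])
```

```text
[39.74146039  0.31620875 34.36258843] [2.28565298e-04 4.60521989e-02 9.98939008e-01 4.40971883e-05] [2.17870949 1.11873659 0.5449062 ] [-0.00699948 -0.42869711  0.02579453]
```

send_rows(slide=[[0.2,0,0],[0.4,0,0],[0.5,0,0],[0.5,0,0],[0.5,0,0],[0.5,0,0],[0.5,0,0],[0.5,0,0]], roll=[0,0,0,0,0,0,0,0], claw=[0.35,0.35,0.35,0.35,0.35,0.35,0.35,0.35])

```text
t: 49.3
eef_pos: [0.6037, 0.0209, 0.0343]
tool_rot: [0.0, 0.046, 0.999, 0.0]
contact_force: [3.1, -0.3, -0.2]
gripper_width: 0.347
grasp_force: 1.1
```

Run:
```python
from h import *
o=bot.get_obs();print(st(o["eef_pos"]*1000),o["tool_rot"],o["contact_force"],o["torque"])
```

```text
[39.10619471  0.21097044 34.3428688 ] [9.83364371e-05 4.60929204e-02 9.98937152e-01 1.80751400e-05] [ 3.08755847 -0.34919023 -0.19836837] [-0.05591848 -0.51052899  0.03487204]
```

send_rows(slide=[[0.2,0,0],[0.4,0,0],[0.5,0,0],[0.5,0,0],[0.5,0,0],[0.5,0,0],[0.5,0,0],[0.5,0,0]], roll=[0,0,0,0,0,0,0,0], claw=[0.35,0.35,0.35,0.35,0.35,0.35,0.35,0.35])

```text
t: 49.97
eef_pos: [0.6032, 0.0209, 0.0344]
tool_rot: [0.0, 0.046, 0.999, 0.0]
contact_force: [3.4, -1.2, 0.3]
gripper_width: 0.35
grasp_force: 1.3
```

Run:
```python
from h import *
o=bot.get_obs();print(st(o["eef_pos"]*1000),o["tool_rot"],o["contact_force"],o["torque"])
```

```text
[38.6055964   0.21461383 34.35767111] [1.06837435e-04 4.61103912e-02 9.98936344e-01 1.79463653e-05] [ 3.36439482 -1.17327963  0.26087961] [-0.02638929 -0.6346073  -0.05193856]
```

send_rows(slide=[[-5,0,0],[-15,0,0],[-20,0,-20],[-25,0,-55],[-30,0,-90],[-30,0,-125],[-30,0,-155],[-30,0,-169]], roll=[0,0,0,0,0,0,0,0], claw=[0.35,0.35,0.35,0.35,0.35,0,0,0])

```text
t: 50.63
eef_pos: [0.635, 0.0177, 0.2077]
tool_rot: [0.002, 0.046, 0.999, 0.0]
contact_force: [0.6, 0.2, -0.0]
gripper_width: 0.001
grasp_force: 0.0
```

send_rows(slide=[[0,0,0],[0,0,0],[0,0,0],[0,0,0],[0,0,0],[0,0,0],[0,0,0],[0,0,0]], roll=[0,0,0,0,0,0,0,0], claw=[0,0,0,0,0,0,0,0])

```text
t: 51.3
eef_pos: [0.6328, 0.0181, 0.2029]
tool_rot: [-0.0, 0.046, 0.999, -0.0]
contact_force: [-0.9, 0.2, -0.5]
gripper_width: -0.0
grasp_force: 0.0
```

```bash
python3 top.py 2
python3 - <<'E'
from h import *
for k in(1,2):
    d=np.load(f"pics/t{k}.npz");h=hsv(d["im"]);KT=(d["K"],d["T"])
    m=cv2.inRange(h,(0,120,45),(16,255,255));m[:, :250]=0;m[:,390:]=0;m[:40]=0;m[150:]=0
    b=cv2.inRange(h,(100,120,20),(130,255,255));b[:, :240]=0;b[:,400:]=0;b[150:]=0
    for c0 in(288,340):
        col=d["im"][:,c0].astype(int);t=np.where(m[:,c0])[0];f=np.where(b[:,c0])[0]
        print(k,c0,"plate",t[0],t[-1],"blue",f[0],f[-1], h[52:64,c0,2].tolist(),h[132:142,c0,2].tolist())
    print(ray_st and [ray_st((318,r),KT,0).round(1) for r in ()])
E
```

```text
[6.83532760e+01 1.91157269e-01 2.02903437e+02] [-3.25814598e-04  4.61093781e-02  9.98936338e-01 -1.03745162e-04]
[[279.1, 60.0], [355.1, 60.1], [352.6, 136.6], [281.4, 136.5], [250.9, 58.6], [383.2, 58.8], [250.4, 49.2], [383.7, 49.5], [275.6, 59.1], [358.7, 59.2], [356.1, 133.5], [278.1, 133.4]]
crop [235  34] [398 151] 4.9079754601226995
1 288 plate 60 137 blue 49 58 [110, 110, 104, 91, 70, 42, 30, 27, 55, 91, 104, 115] [126, 123, 120, 121, 118, 102, 82, 87, 90, 90]
1 340 plate 61 137 blue 49 59 [66, 65, 61, 55, 45, 33, 26, 23, 37, 63, 71, 74] [76, 75, 74, 73, 71, 66, 72, 84, 88, 89]
[]
2 288 plate 61 136 blue 50 59 [107, 110, 111, 107, 95, 74, 45, 31, 47, 92, 115, 119] [122, 121, 121, 118, 100, 81, 86, 89, 90, 90]
2 340 plate 61 135 blue 50 59 [66, 67, 66, 63, 56, 47, 36, 26, 36, 65, 74, 76] [75, 74, 74, 72, 74, 85, 88, 88, 88, 88]
[]
```

View pics/t2.png

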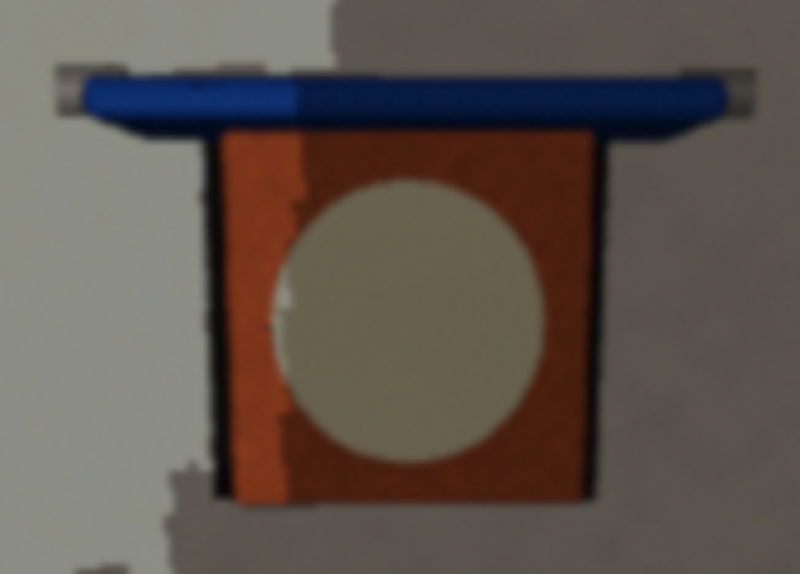

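The stack is now flush and the fence has not moved. The bottom plate may have been barely touched, so I'll tap once more lower down and then squeeze lower.

send_rows(slide=[[5,0,15],[10,0,50],[10,0,85],[10,0,120],[10,0,150],[10,0,167],[10,0,172],[10,0,172]], roll=[0,0,0,0,0,0,0,0], claw=[0.3,0.3,0.3,0.3,0.3,0.3,0.3,0.3])

```text
t: 52.02
eef_pos: [0.6219, 0.019, 0.0302]
tool_rot: [-0.001, 0.046, 0.999, -0.0]
contact_force: [0.8, 0.1, -0.2]
gripper_width: 0.304
grasp_force: 0.0
```

send_rows(slide=[[6,0,0],[12,0,0],[15,0,0],[17,0,0],[18,0,0],[19,0,0],[19,0,0],[19,0,0]], roll=[0,0,0,0,0,0,0,0], claw=[0.3,0.3,0.3,0.3,0.3,0.3,0.3,0.3])

```text
t: 52.68
eef_pos: [0.6049, 0.0209, 0.0317]
tool_rot: [0.001, 0.046, 0.999, 0.0]
contact_force: [1.3, 0.2, 1.2]
gripper_width: 0.306
grasp_force: 0.8
```

Run:
```python
from h import *
o=bot.get_obs();print(st(o["eef_pos"]*1000),o["tool_rot"],o["contact_force"],o["torque"])
```

```text
[40.29804998  0.37872488 31.74373529] [7.79047992e-04 4.60503622e-02 9.98938809e-01 1.12244443e-04] [1.29738871 0.15798746 1.21281169] [-0.00405181 -0.31618231 -0.04196668]
```

send_rows(slide=[[0.2,0,0],[0.4,0,0],[0.6,0,0],[0.8,0,0],[1,0,0],[1,0,0],[1,0,0],[1,0,0]], roll=[0,0,0,0,0,0,0,0], claw=[0.3,0.3,0.3,0.3,0.3,0.3,0.3,0.3])

```text
t: 53.35
eef_pos: [0.6038, 0.0208, 0.0316]
tool_rot: [0.001, 0.046, 0.999, -0.0]
contact_force: [5.7, -1.8, 2.1]
gripper_width: 0.301
grasp_force: 2.6
```

send_rows(slide=[[0.1,0,0],[0.2,0,0],[0.4,0,0],[0.5,0,0],[0.6,0,0],[0.6,0,0],[0.6,0,0],[0.6,0,0]], roll=[0,0,0,0,0,0,0,0], claw=[0.3,0.3,0.3,0.3,0.3,0.3,0.3,0.3])

```text
t: 54.02
eef_pos: [0.6031, 0.0208, 0.0316]
tool_rot: [0.001, 0.046, 0.999, -0.0]
contact_force: [5.1, -0.4, 3.2]
gripper_width: 0.304
grasp_force: 2.5
```

Run:
```python
from h import *
o=bot.get_obs();print(st(o["eef_pos"]*1000),o["tool_rot"],o["contact_force"],o["torque"])
```

```text
[38.60572012  0.10440506 31.61550938] [ 6.87102521e-04  4.61776461e-02  9.98933007e-01 -2.52568380e-05] [ 5.12538116 -0.44973529  3.21443337] [-0.22534217 -1.10124717  0.00678975]
```

send_rows(slide=[[-6,0,0],[-13,0,0],[-15,0,-15],[-15,0,-45],[-15,0,-70],[-15,0,-86],[-15,0,-86],[-15,0,-86]], roll=[0,0,0,0,0,0,0,0], claw=[0.3,0.3,0.3,0.3,0.3,1,1,1])

```text
t: 54.68
eef_pos: [0.6171, 0.0198, 0.1174]
tool_rot: [-0.0, 0.046, 0.999, 0.0]
contact_force: [-0.3, -1.0, -0.8]
gripper_width: 0.714
grasp_force: 0.0
```

send_rows(slide=[[10,0,0],[25,-0.3,0],[42,-0.3,0],[52,-0.3,0],[54,-0.3,0],[54,-0.3,0],[54,-0.3,0],[54,-0.3,0]], roll=[0,0,0,0,0,0,0,0], claw=[1,1,1,1,1,1,1,1])

```text
t: 55.35
eef_pos: [0.5644, 0.0243, 0.1173]
tool_rot: [0.0, 0.046, 0.999, -0.0]
contact_force: [0.3, -0.3, -0.1]
gripper_width: 1.0
grasp_force: 0.0
```

send_rows(slide=[[0,0,10],[0,0,30],[0,0,55],[0,0,72],[0,0,84],[0,0,88],[0,0,88],[0,0,88]], roll=[0,0,0,0,0,0,0,0], claw=[1,1,1,1,1,1,1,1])

```text
t: 56.02
eef_pos: [0.5641, 0.0241, 0.0296]
tool_rot: [0.0, 0.046, 0.999, -0.0]
contact_force: [1.1, -0.2, -0.1]
gripper_width: 1.002
grasp_force: 0.0
```

send_rows(slide=[[0,0,0],[0,0,0],[0,0,0],[0,0,0],[0,0,0],[0,0,0],[0,0,0],[0,0,0]], roll=[0,0,0,0,0,0,0,0], claw=[0.9,0.8,0.75,0.7,0.66,0.63,0.6,0.6])

```text
t: 56.68
eef_pos: [0.5639, 0.0241, 0.0298]
tool_rot: [0.0, 0.046, 0.999, 0.0]
contact_force: [-1.5, -1.0, 6.0]
gripper_width: 0.652
grasp_force: 21.9
```

Run:
```python
from h import *
o=bot.get_obs();print(st(o["eef_pos"]*1000),o["tool_rot"],o["contact_force"],o["torque"])
```

```text
[-0.76270176 -0.29676228 29.84580058] [3.49335875e-04 4.61794887e-02 9.98933097e-01 3.62487794e-05] [-1.45641465 -1.00143309  5.99098228] [-0.26246309  0.20132163 -0.00845408]
```

send_rows(slide=[[0,0,0],[0,0,0],[0,0,0],[0,0,0],[0,0,0],[0,0,0],[0,0,0],[0,0,0]], roll=[0,0,0,0,0,0,0,0], claw=[0.55,0.55,0.55,0.55,0.55,0.55,0.55,0.55], force=40)

```text
t: 57.35
eef_pos: [0.564, 0.0241, 0.0299]
tool_rot: [0.0, 0.046, 0.999, 0.0]
contact_force: [-1.2, -0.2, 6.8]
gripper_width: 0.649
grasp_force: 42.1
```

send_rows(slide=[[0,0,0],[0,0,0],[0,0,0],[0,0,0],[0,0,-15],[0,0,-45],[0,0,-80],[0,0,-105]], roll=[0,0,0,0,0,0,0,0], claw=[0.7,0.8,0.9,0.95,0.95,0.95,0.95,0.95])

```text
t: 58.02
eef_pos: [0.564, 0.0241, 0.1363]
tool_rot: [0.0, 0.046, 0.999, 0.0]
contact_force: [0.8, 0.3, 0.4]
gripper_width: 0.952
grasp_force: 0.0
```

send_rows(slide=[[-10,0,-20],[-30,0,-45],[-52,0,-60],[-66,0,-69],[-68,0,-69],[-68,0,-69],[-68,0,-69],[-68,0,-69]], roll=[0,0,0,0,0,0,0,0], claw=[0,0,0,0,0,0,0,0])

```text
t: 58.68
eef_pos: [0.6296, 0.0181, 0.2019]
tool_rot: [-0.001, 0.046, 0.999, -0.0]
contact_force: [0.2, 0.7, -1.2]
gripper_width: 0.002
grasp_force: 0.0
```

```bash
python3 top.py 3
python3 - <<'E'
from h import *
for k in(2,3):
    d=np.load(f"pics/t{k}.npz");h=hsv(d["im"])
    print([ (c,h[52:66,c,2].tolist(),h[130:142,c,2].tolist()) for c in(288,340)], h[120,270:295,2].tolist(),h[120,345:365,2].tolist())
E
python3 look.py Z
```

```text
[ 6.51806756e+01 -9.84531780e-02  2.01918202e+02] [-1.49222130e-03  4.60715164e-02  9.98937023e-01 -1.08968273e-04]
[[279.5, 65.0], [355.5, 65.1], [353.0, 141.2], [281.8, 141.1], [251.5, 63.8], [383.5, 64.1], [251.0, 54.5], [384.0, 54.8], [276.0, 63.6], [359.1, 63.7], [356.4, 137.6], [278.5, 137.5]]
crop [235  39] [399 156] 4.878048780487805
[(288, [107, 110, 111, 107, 95, 74, 45, 31, 47, 92, 115, 119, 120, 123], [126, 125, 122, 121, 121, 118, 100, 81, 86, 89, 90, 90]), (340, [66, 67, 66, 63, 56, 47, 36, 26, 36, 65, 74, 76, 75, 75], [75, 75, 75, 74, 74, 72, 74, 85, 88, 88, 88, 88])] [141, 141, 140, 141, 141, 141, 136, 111, 65, 26, 13, 38, 84, 112, 120, 124, 124, 125, 125, 123, 121, 112, 94, 79, 75] [74, 74, 73, 71, 71, 72, 73, 71, 62, 38, 19, 35, 68, 84, 89, 89, 88, 88, 87, 86]
[(288, [99, 89, 73, 81, 94, 104, 109, 110, 108, 98, 79, 54, 35, 47], [125, 124, 123, 124, 126, 126, 124, 122, 121, 122, 116, 97]), (340, [92, 91, 75, 60, 60, 65, 65, 66, 63, 58, 50, 39, 27, 35], [74, 72, 72, 72, 74, 76, 76, 74, 74, 74, 71, 72])] [141, 141, 142, 141, 140, 141, 140, 130, 86, 35, 13, 41, 88, 118, 127, 125, 123, 122, 124, 125, 121, 106, 88, 78, 80] [73, 73, 72, 73, 74, 73, 71, 70, 63, 40, 17, 23, 53, 79, 87, 89, 88, 88, 88, 88]
58.7333 [629.76315179  18.15567712 202.13847768] [ 6.53525896e+01 -7.39139731e-02  2.02138478e+02] [-1.28514424e-03  4.60443522e-02  9.98938568e-01 -6.49252632e-05] [ 0.0842741   0.22658472 -0.37636257]
[345. 275.] [ 541.7 -184.9] [61.7 66.1] 15.2
[340. 210.] [577.5  58.7] [94.2 53.4] 82.5
[350. 149.] [685.9 333.8] [299.3  40. ] 75.8
sc [316. 229.] [562.3  58.3] [27.2 33.3] 87.5
sc [310. 215.] [552.3   3.5] [55.7 58. ] 86.6
sc [339. 208.] [440.4  38. ] [224.8 112.6] 87.7
```

View pics/t3.png

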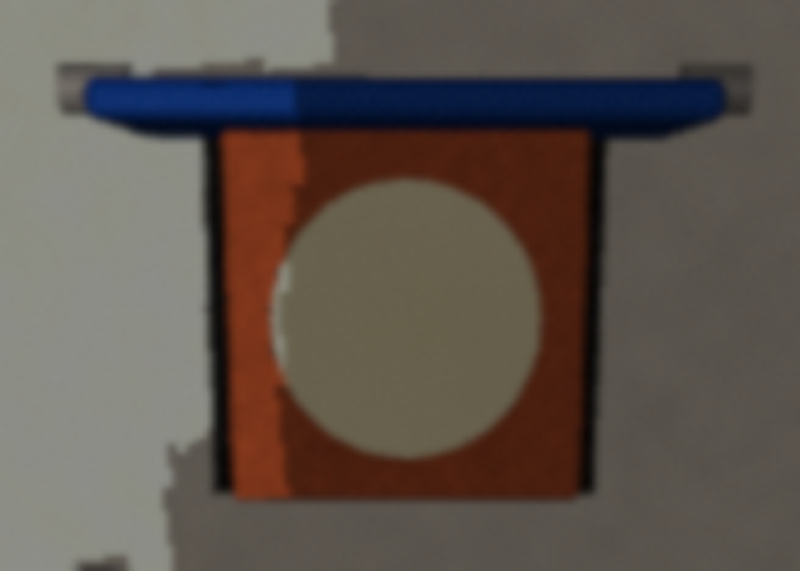

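View pics/n_Z.png

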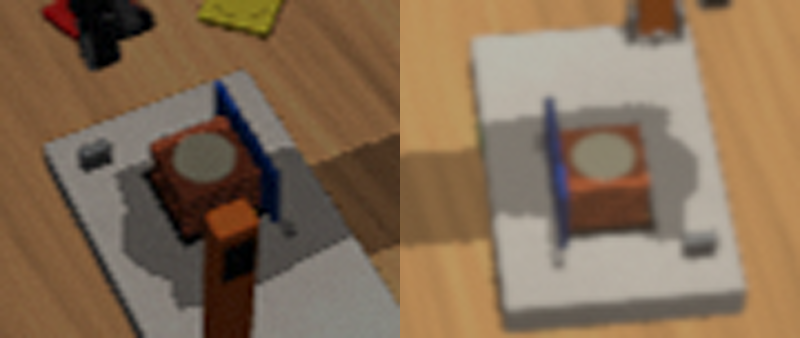

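The stack sides are smooth, the fence stands upright with the stack against it, and the pad margins are equal. Next I go around behind the open cover, on its +y side, and sweep it down.

send_rows(slide=[[30,15,0],[60,35,0],[85,60,0],[85,95,0],[85,132,0],[85,170,0],[85,200,0],[85,212,0]], roll=[0,0,0,0,0,0,0,0], claw=[0,0,0,0,0,0,0,0])

```text
t: 59.5
eef_pos: [0.565, 0.2432, 0.2029]
tool_rot: [-0.0, 0.043, 0.999, 0.001]
contact_force: [-0.1, 0.7, 0.5]
gripper_width: 0.001
grasp_force: 0.0
```

send_rows(slide=[[0,0,0],[-12,0,0],[-30,0,1],[-50,0,2],[-67,0,2],[-77,0,2],[-78,0,2],[-78,0,2]], roll=[0,0,0,0,0,0,0,0], claw=[0,0,0,0,0,0,0,0])

```text
t: 60.17
eef_pos: [0.6438, 0.2281, 0.201]
tool_rot: [-0.0, 0.047, 0.999, -0.0]
contact_force: [0.4, 0.2, -0.6]
gripper_width: 0.001
grasp_force: 0.0
```

Run:
```python
from h import *
o=bot.get_obs();print(st(o["eef_pos"]*1000),o["tool_rot"],o["contact_force"])
im=bot.read_camera("side");KT=cam("side")
m=terra(im);m[:90]=0;m[190:]=0;m[:,320:][:,:]=m[:,320:];m[:,:325]=0;m[:,400:]=0
c=max(cv2.findContours(m,0,1)[0],key=cv2.contourArea);print("cover px",cv2.boxPoints(cv2.minAreaRect(c)).round().tolist())
for th in(1.5,1.65,1.75):
    print(th,proj([wo([58,150-s*np.cos(th),42+s*np.sin(th)])/1000 for s in(20,200)],KT).round().tolist())
```

```text
[ 59.80883353 210.27429265 201.0138602 ] [-3.21317587e-04  4.71323631e-02  9.98888507e-01 -4.33991137e-04] [ 0.35115794  0.17109165 -0.6353721 ]
cover px [[345.0, 177.0], [346.0, 120.0], [356.0, 120.0], [354.0, 177.0]]
1.5 [[349.0, 170.0], [352.0, 128.0]]
1.65 [[349.0, 170.0], [351.0, 122.0]]
1.75 [[349.0, 169.0], [350.0, 118.0]]
```

Cover still open at about 1.65 rad and the tool is behind it. Sweep down.

send_rows(slide=[[0,-13,0],[0,-26,0],[1,-38,-1],[1,-51,-3],[1,-68,-2],[1,-85,-1],[1,-102,4],[1,-118,9]], roll=[0,0,0,0,0,0,0,0], claw=[0,0,0,0,0,0,0,0])

```text
t: 60.88
eef_pos: [0.6318, 0.1096, 0.1923]
tool_rot: [0.0, 0.047, 0.999, -0.0]
contact_force: [0.2, 1.3, 0.1]
gripper_width: 0.0
grasp_force: 0.5
```

send_rows(slide=[[0,-15,7],[0,-31,16],[0,-45,26],[0,-59,37],[0,-70,49],[0,-81,62],[0,-90,76],[0,-99,91]], roll=[0,0,0,0,0,0,0,0], claw=[0,0,0,0,0,0,0,0])

```text
t: 61.55
eef_pos: [0.6226, 0.0118, 0.1006]
tool_rot: [0.0, 0.047, 0.999, -0.0]
contact_force: [0.0, 0.2, 0.1]
gripper_width: -0.001
grasp_force: 0.1
```

Run:
```python
from h import *
o=bot.get_obs();print(st(o["eef_pos"]*1000),o["contact_force"])
```

```text
[ 58.78096439  -7.07957782 100.57999084] [0.02238649 0.22063746 0.08794695]
```

send_rows(slide=[[0,-4,11],[0,-8,22],[0,-11,33],[0,-13,42],[0,-13,46],[0,-13,49],[0,-13,51],[0,-13,51]], roll=[0,0,0,0,0,0,0,0], claw=[0,0,0,0,0,0,0,0])

```text
t: 62.22
eef_pos: [0.6215, 0.0009, 0.0518]
tool_rot: [-0.0, 0.046, 0.999, 0.0]
contact_force: [-6.8, -0.3, 12.0]
gripper_width: -0.002
grasp_force: 5.9
```

Run:
```python
from h import *
o=bot.get_obs();print(st(o["eef_pos"]*1000),o["contact_force"])
```

```text
[ 58.74775693 -17.9953252   51.79188307] [-6.81747579 -0.33003238 12.02587946]
```

send_rows(slide=[[0,0,-3],[0,0,-10],[0,0,-25],[0,0,-50],[0,0,-85],[0,0,-120],[0,0,-150],[0,0,-150]], roll=[0,0,0,0,0,0,0,0], claw=[0,0,0,0,0,0,0,0])

```text
t: 62.88
eef_pos: [0.6259, 0.0009, 0.2078]
tool_rot: [0.006, 0.046, 0.999, 0.001]
contact_force: [0.1, -0.4, -0.0]
gripper_width: 0.0
grasp_force: 0.0
```

send_rows(slide=[[0,0,0],[0,0,0],[0,0,0],[0,0,0],[0,0,0],[0,0,0],[0,0,0],[0,0,0]], roll=[0,0,0,0,0,0,0,0], claw=[0,0,0,0,0,0,0,0])

```text
t: 63.55
eef_pos: [0.6216, 0.0008, 0.2]
tool_rot: [-0.0, 0.046, 0.999, -0.0]
contact_force: [1.1, -0.4, -0.5]
gripper_width: -0.0
grasp_force: 0.0
```

```bash
python3 top.py 4
python3 - <<'E'
from h import *
d=np.load("pics/t4.npz");h=hsv(d["im"]);KT=(d["K"],d["T"])
u=proj([wo(p)/1000 for p in([-28,-15,83],[-34,-15,83],[-28,-15,68],[28,-15,68],[0,-28,68],[0,28,68])],KT);print(u.round(1).tolist())
c=int(u[2,0]);r0=int(u[0,1])-12
print("col",c,r0,h[r0:r0+30,c,0].tolist(),h[r0:r0+30,c,2].tolist());r1=int(u[3,1])-10
print("far",r1,h[r1:r1+20,c,2].tolist(),h[r1:r1+20,c,0].tolist())
for n in("scene","side"):
    im=bot.read_camera(n);K=cam(n);cv2.imwrite(f"pics/f_{n}.png",im[:,:,::-1])
    for r in rects(terra(im),.052,K,60):
        if 250<r[0][0]<420 and 110<r[0][1]<290:print(n,*r)
    print(proj([wo(p)/1000 for p in([58,140,52],[58,-50,52],[58,-20,52])],K).round(),[hsv(im)[int(v),int(x)].tolist() for x,v in proj([wo([58,y,52])/1000 for y in(140,100,50,10,-20,-40,-75)],K)])
# beaker/jar/tin pixel change versus start
    a=cv2.imread(f"pics/{n}0.png")[:,:,::-1].astype(int)
    for nm,(x,y) in (dict(beaker=(390,345),tin=(303,310),jar=(268,125)) if n=="scene" else dict(beaker=(320,121),tin=(369,155),jar=(341,356))).items():
        print(nm,np.abs(a-im)[y-14:y+14,x-10:x+10].mean().round(1))
E
```

```text
[ 58.82132061 -18.12585169 199.98410476] [-2.48995508e-04  4.61397982e-02  9.98934959e-01 -7.20443403e-05]
[[303.9, 73.6], [379.9, 73.7], [375.8, 149.3], [304.7, 149.2], [277.3, 73.0], [409.4, 73.3], [277.0, 63.8], [410.1, 64.0], [297.3, 71.0], [380.4, 71.1], [376.4, 144.6], [298.5, 144.5]]
crop [261  48] [425 164] 4.878048780487805
[[321.8, 73.1], [321.8, 63.9], [321.6, 73.6], [321.2, 149.2], [304.3, 112.6], [377.8, 112.8]]
col 321 61 [18, 18, 0, 114, 110, 110, 110, 110, 110, 110, 110, 111, 122, 0, 7, 8, 8, 8, 8, 8, 8, 8, 8, 8, 8, 8, 8, 8, 8, 8] [96, 95, 80, 62, 63, 69, 70, 69, 66, 61, 53, 41, 28, 39, 66, 74, 76, 77, 78, 79, 80, 80, 79, 79, 77, 78, 77, 77, 79, 80]
far 139 [75, 75, 76, 76, 76, 78, 80, 79, 76, 73, 77, 90, 94, 95, 94, 95, 95, 95, 95, 95] [8, 8, 8, 8, 8, 8, 8, 8, 8, 8, 9, 13, 16, 17, 15, 16, 15, 16, 16, 16]
scene [364. 273.] [532.7 268. ] [ 26.5 104.4] 0.6
scene [298. 239.] [627.8  73.4] [206.3  28.3] 84.7
scene [309. 215.] [558.9  14.1] [55.8 54.6] 84.8
scene [269. 240.] [ 673.6 -200.7] [1526.6  482.9] 89.8
[[312. 262.]
 [285. 213.]
 [289. 220.]] [[11, 219, 128], [11, 218, 130], [11, 209, 132], [9, 227, 81], [45, 64, 8], [11, 215, 139], [14, 134, 131]]
beaker 2.6
tin 3.0
jar 40.0
side [345. 275.] [ 533.4 -213.8] [60.2 62.5] 15.2
side [338. 208.] [567.1  19.1] [88.6 52.2] 83.5
side [354. 196.] [624.4  67.1] [213.8  30.1] 83.6
[[350. 174.]
 [359. 219.]
 [357. 212.]] [[14, 236, 188], [14, 233, 188], [14, 233, 185], [12, 208, 137], [14, 105, 51], [12, 177, 104], [15, 31, 82]]
beaker 5.0
tin 51.2
jar 7.4
```

```bash
python3 -c "
from station import bot
print(bot.hand_in())"
```

```text
the job is handed in; nothing more can be done
None
```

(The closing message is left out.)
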